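# Hang up the parts basket, then hold the bearing cap bore-up at the lamp

## Robot

A 7-joint arm with a two-finger parallel gripper is mounted at the origin on the work surface. World frame = base frame: x ahead of the robot, y to its left, z up, the work surface at z = 0. Lengths are in m, angles in rad, forces in N, time in s.
With the tool pointing down it reaches from about 0.4 to 0.85 m from the base axis. Payload 4.5 kg.
Tool frame: the origin (TCP) lies at the very end of the fingers, on their centre line; the grasp point (between the pads) lies 19 mm behind it; y points along the fingers, x is the direction in which the jaws open and shut, and the axes are right-handed (so a half turn about y gives the same grasp; the last joint's range is limited). The gripper opens to 88 mm and grips with 3 to 60 N. Pads are 18 mm wide; open, the fingers measure 123 mm over their backs; the gripper's body (75 mm by 187 mm) begins 45 mm behind the grasp point.
Start: joints at [-1.153, 0.689, -0.195, 1.565, 0.157, 0.902, -0.215], TCP at [0.234, 0.58, 0.239] pointing down, gripper open.
Joint ranges: [-3.01, 3.01], [-0.46, 2.08], [-1.47, 1.51], [0.13, 2.56], [-1, 4.14], [0.04, 2.09], [-2.66, 2.66]. Speed limits (rad/s): [2.57, 2.57, 3.14, 3.14, 3.14, 3.14, 3.14].

## Interface

Orientations are given as a unit quaternion [x, y, z, w].
In Python, from plant import r gives the robot as it stands.
- The arm moves only by the shell command python3 -m inch 'ROWS' [OPENING] [FORCE]. ROWS is JSON, a list of rows, each a list of 6 numbers: the shift along the tool's x, y, z in mm, then the turn, a rotation vector about the tool's x, y, z in rad. In form: [[x, y, z, ax, ay, az], ...]. A call has 1 to 12 rows; each row shifts and turns the commanded pose from where the row before left it, along the tool's axes as they then stand; what a row does not reach is not made up. A row lasts 1/12 s, in which the tool goes at most 41.7 mm and 7.16 degrees, less where a joint would pass 70% of its speed; a pose out of reach is approached as far as the arm can. A call is refused whole if a number of a shift passes 41.7 or a number of a turn 0.125, either way. A call with a gripper value outside its range is refused whole. OPENING is the finger opening in mm, from 0 to 88.1, set as the call begins (- or left out, the last holds). The fingers move at their own pace and stop on an object; FORCE is the grip in N (left out, the last holds). Time passes only in rows, so rows that do not move let the fingers close. It gives the time, the measured TCP pose, the force and the opening at its end, in the units of the state.
- r.get_state(): the state, without advancing time (a new reading comes with each control period).
- r.snapshot(name): name is "side" or "top" or "wrist"; returns a dict with "img" (480x640x3 uint8, red, green, blue), "range_z" (480x640 float32, m along the optical axis (not along the pixel's ray), 0 where there is no reading), "mtx" (3x3 intrinsics, pixels), "k1" (the pictures are not rectified: a ray, as slopes to the right and down, at radius r is drawn at 1 + k1 r^2 times it, then the intrinsics apply), "camera_from_world" (4x4, takes a point from world to camera coordinates); the wrist camera has in their place "tool_from_camera" (4x4, takes a point from camera to tool coordinates, whose origin is the TCP and whose axes are the tool frame's). Camera axes: x right, y down, z forward; pixel columns grow to the right and rows downward; lengths in m; the calibration is good to about 2 mm. A picture is of the moment at which its call begins: read the wrist's pose just before it.
- r.finish_job(): hands the job in, once; it reports no verdict.
The state is a dict: "clock": time; "q": joint angles; "qd": joint speeds; "joint_torque": joint torques, N m; "tool_pos": TCP position; "eef_rot": TCP orientation; "contact_force": force on the tool from outside, world axes, zero at the start; "moment": the same for the moment, N m; "opening": opening from 0.0 (shut) to 1.0 (fully open).
Only numpy, scipy, OpenCV 4.12 (cv2) and the standard library are available. Lean on these libraries where they do the work, as an engineer would, in place of code of your own. Each camera call takes 0.05 s, during which the arm holds its last target.

## Task

Clear the inspection mat: hang the empty wire basket that stands on it by its handle on the hook of the blue-based hook stand, and let go of it there. Then pick up the white printed bearing cap that lies on its side on the bench, find which of its two ends has the blind bore, turn it so that the bore looks straight up, and hold it still in the gripper over the middle of the green mat, a hand's breadth or two above it, touching nothing but the gripper; finish while still holding it there. Leave the two lattice pinnacles and the jar where they are.

Things in the scene. Friction and masses are not known exactly. Their poses are not given: they have to be found in the camera images.
- station: Inspection station, fixed: flat green mat 180 (x) x 200 (y) x 3 mm, origin at the middle of its underside, z up. On its +x side a slim black gooseneck lamp: round foot 76 mm wide centred at x = 380 mm, neck up to 230 mm high, small lamp head 185 to 245 mm high looking back over the mat from x = 300 mm. Keep clear of the lamp.
- mat_centre (a point): The middle of the green mat, on its top face.
- basket: Loose empty steel wire basket, 86 (x) x 116 (y) x 55 mm, 0.2 kg, origin at the centre of its underside, z up; it starts standing on the mat. A rigid upright bail handle of 8 mm round bar rises from the middles of its short ends (y = -57 and +57 mm); its straight top bar runs along y, 90 mm long, centre line 130 mm above the origin.
- basket_grip (a point): The middle of the handle's top bar (on the bar's centre line), 130 mm above the basket's origin; same axes as the basket.
- hookstand: Hook stand, fixed: blue base plate 120 x 100 x 10 mm, origin at the centre of its underside, z up. A 16 mm steel tube 233 mm tall stands at x = +25 mm; from its top an 8 mm rod hook reaches out along -x (roughly to the robot), dips to a saddle at x = -50 mm and turns up to a red-tipped end at x = -88 mm, 244 mm above the bench.
- hook_saddle (a point): Where the centre of the handle bar lies when hung in the dip of the hook: x = -50 mm of the stand, 218 mm above the bench (the rod's own centre line is 210 mm high there). Axes of the stand: the rod runs along x, so a hung handle bar runs along y. The upturned end is 38 mm to -x, the tube 75 mm to +x.
- cap: Loose white printed-nylon bearing cap lying on its side: eight-sided prism 50 mm across flats, 60 mm long (x), 0.12 kg. Origin at its centre, 25 mm above the bench. A blind bore 32 mm wide, 40 mm deep opens in the +x end only (x points out of its mouth, in any level direction at the start); the -x end is closed and heavier. Flats 20 mm high stand upright at its +y and -y sides.
- pinnacle_a: Loose bystander: white printed lattice tower, 42 mm square, 122 mm tall, origin under its base. Leave alone.
- pinnacle_b: Loose bystander: a second such tower. Leave alone.
- jar: Loose bystander: brass-coloured jar of thread inserts with blue cap, 48 mm across, 60 mm tall, origin under its base. Leave alone.

How it is judged:
By the outcome, as a careful person would: the job done as asked, in the order asked, and still so for the second after the job is handed in, while the arm keeps its last pose, push and grip.
It also fails if it takes over 72 s, if anything falls off the work surface, if the arm or the gripper's body presses on something with over 40 N, if the wrist force passes 120 N, or if a joint passes its speed limit or range.

## Working session

There is one attempt and no reset: what is moved stays moved. The work goes in short steps, Python scripts to look and compute and a shell command to move; the robot and the scene stay as the last step left them, time stands still between calls to the robot, and variables do not carry over. Pictures are saved under pics/ and viewed, and the job is handed in when it is done.

```bash
ls; mkdir -p pics
python3 - <<'E'
from plant import r
import cv2
s=r.get_state()
print({k:(v if not hasattr(v,'__len__') else [round(float(x),4) for x in v]) for k,v in s.items()})
for n in ['side','top','wrist']:
    d=r.snapshot(n)
    cv2.imwrite(f'pics/{n}0.png',cv2.cvtColor(d['img'],cv2.COLOR_RGB2BGR))
    print(n,d['mtx'].tolist(),d['k1'],(d.get('camera_from_world') if n!='wrist' else d['tool_from_camera']).round(4).tolist())
E
```

```text
pics
{'clock': 0.0, 'q': [-1.1532, 0.69, -0.1945, 1.5664, 0.1573, 0.9025, -0.2151], 'qd': [0.0004, -0.0004, 0.0007, 0.0, -0.0002, -0.0009, 0.0004], 'joint_torque': [0.0007, -52.7564, -1.2666, -15.3422, -0.0527, 0.007, 0.0002], 'tool_pos': [0.2338, 0.5789, 0.2379], 'eef_rot': [0.5866, 0.395, -0.396, -0.5858], 'contact_force': [0.0681, 0.2515, 0.0756], 'moment': [0.0212, 0.0305, 0.0087], 'opening': 0.998135884760288}
side [[454.6848360233771, 0.0, 320.4262628110793], [0.0, 454.6848360233771, 240.18462728343127], [0.0, 0.0, 1.0]] -0.09728783268746705 [[-0.9791, -0.2023, 0.0211, 0.5675], [-0.1282, 0.5332, -0.8362, 0.2053], [0.1579, -0.8215, -0.548, 0.8535], [0.0, 0.0, 0.0, 1.0]]
top [[533.8029621255937, 0.0, 333.44482703046873], [0.0, 533.8029621255937, 236.74462482286106], [0.0, 0.0, 1.0]] -0.002072298723876868 [[-0.0033, -0.9999, -0.0163, 0.0244], [-0.9943, 0.005, -0.1069, 0.6042], [0.107, 0.0158, -0.9941, 1.2675], [0.0, 0.0, 0.0, 1.0]]
wrist [[373.425372925954, 0.0, 321.3488803968117], [0.0, 373.425372925954, 227.81980014927214], [0.0, 0.0, 1.0]] -0.0068248811538837734 [[1.0, 0.0006, 0.0012, 0.0009], [-0.001, -0.2582, 0.9661, -0.1469], [0.0009, -0.9661, -0.2582, 0.0669], [0.0, 0.0, 0.0, 1.0]]
```

View pics/side0.png

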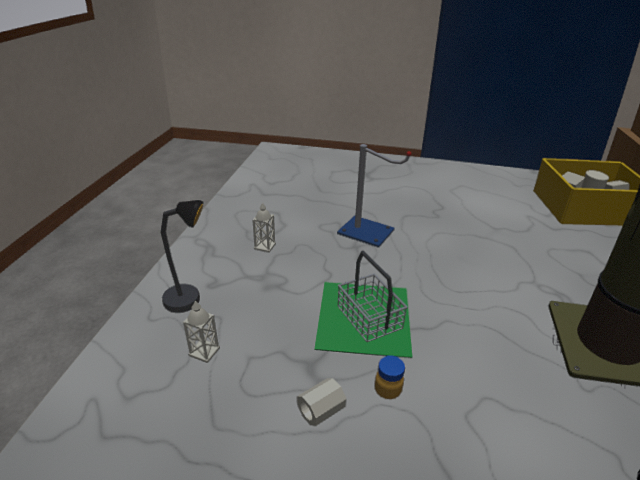

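View pics/top0.png

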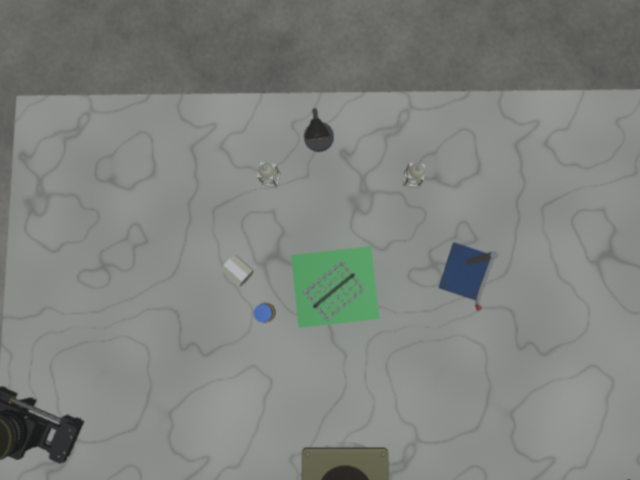

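View pics/wrist0.png

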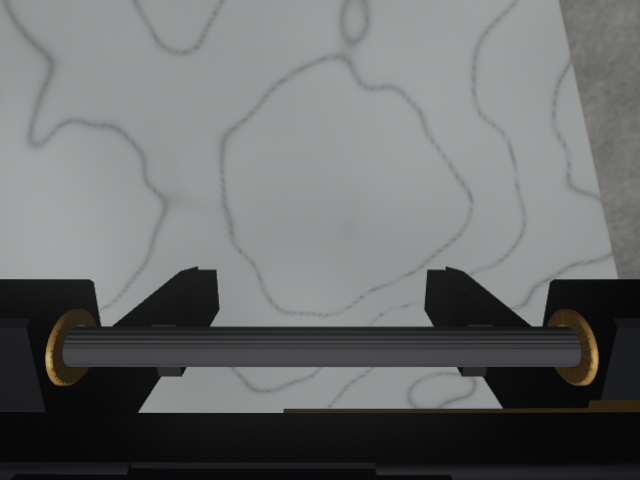

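```bash
cat > h.py <<'E'
from plant import r
import numpy as np, cv2
from scipy.spatial.transform import Rotation as R
def cam(n):
    s=r.get_state(); d=r.snapshot(n)
    if n=='wrist':
        T=np.eye(4);T[:3,:3]=R.from_quat(s['eef_rot']).as_matrix();T[:3,3]=s['tool_pos']
        W=T@d['tool_from_camera']
    else: W=np.linalg.inv(d['camera_from_world'])
    d['W']=W; return d
def ray(d,u,v):
    K=np.asarray(d['mtx']); 
    p=cv2.undistortPoints(np.array([[[u,v]]],float),K,np.array([d['k1'],0,0,0.]))[0,0]
    return d['W'][:3,3], d['W'][:3,:3]@np.array([p[0],p[1],1])
def atz(d,u,v,z):
    o,k=ray(d,u,v); return o+k*(z-o[2])/k[2]
def atd(d,u,v,r_=0):
    o,k=ray(d,u,v); return o+k*d['range_z'][int(round(v)),int(round(u))]
def proj(d,P):
    c=np.linalg.inv(d['W'])@np.append(P,1); x=c[:2]/c[2]; f=1+d['k1']*(x@x); K=d['mtx']
    return np.array([K[0,0]*x[0]*f+K[0,2],K[1,1]*x[1]*f+K[1,2]])
def crop(d,x,y,w,h,s,name):
    im=cv2.cvtColor(d['img'],cv2.COLOR_RGB2BGR)[y:y+h,x:x+w]
    cv2.imwrite(f'pics/{name}.png',cv2.resize(im,None,fx=s,fy=s,interpolation=cv2.INTER_CUBIC))
def tri(d1,p1,d2,p2):
    o1,k1=ray(d1,*p1);o2,k2=ray(d2,*p2)
    A=np.stack([k1,-k2],1);t=np.linalg.lstsq(A,o2-o1,rcond=None)[0]
    a=o1+k1*t[0];b=o2+k2*t[1];return (a+b)/2,np.linalg.norm(a-b)
def st():
    s=r.get_state();print(round(float(s['clock']),2),np.round(s['tool_pos'],4),np.round(s['eef_rot'],4),np.round(s['contact_force'],1),'op',round(s['opening']*88.1,1));print('q',np.round(s['q'],3));print(R.from_quat(s['eef_rot']).as_matrix().round(3))
E
python3 - <<'E'
from h import *
t=cam('top'); s=cam('side')
crop(t,215,235,200,100,4,'t1'); crop(t,420,230,90,90,6,'t2'); crop(s,280,240,150,190,4,'s1'); crop(s,330,130,100,120,5,'s2')
import pickle; pickle.dump((t,s),open('c0.pkl','wb'))
st()
E
```

```text
0.25 [0.2339 0.5793 0.2383] [ 0.5863  0.3953 -0.3957 -0.586 ] [-0.6 -0.8 -0.6] op 88.4
q [-1.153  0.69  -0.195  1.566  0.157  0.903 -0.215]
[[ 0.374 -0.    -0.927]
 [ 0.927 -0.001  0.374]
 [-0.001 -1.    -0.   ]]
```

View pics/t1.png

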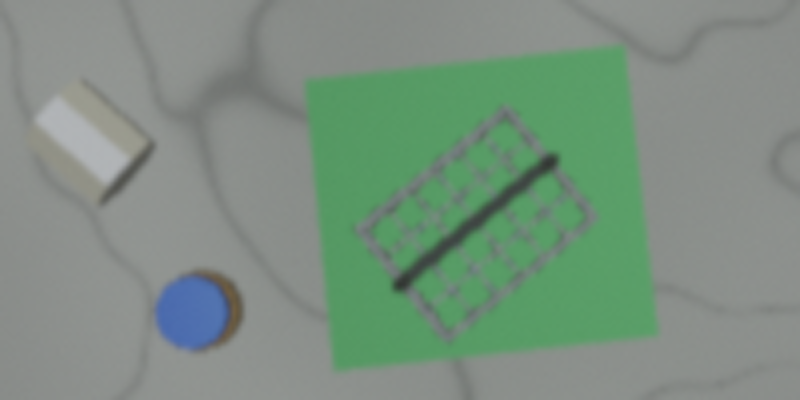

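View pics/t2.png

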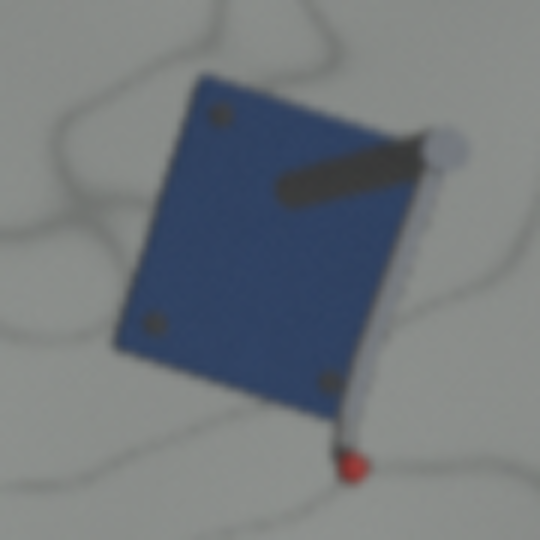

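View pics/s1.png

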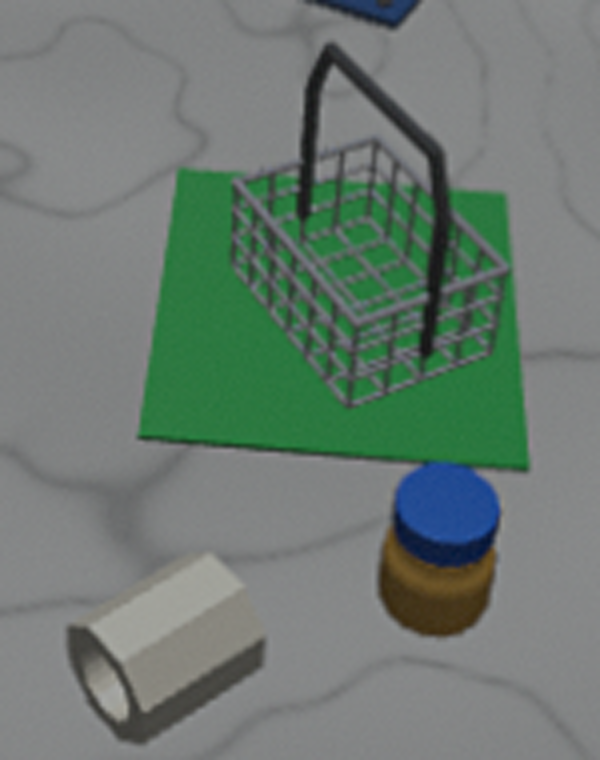

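View pics/s2.png

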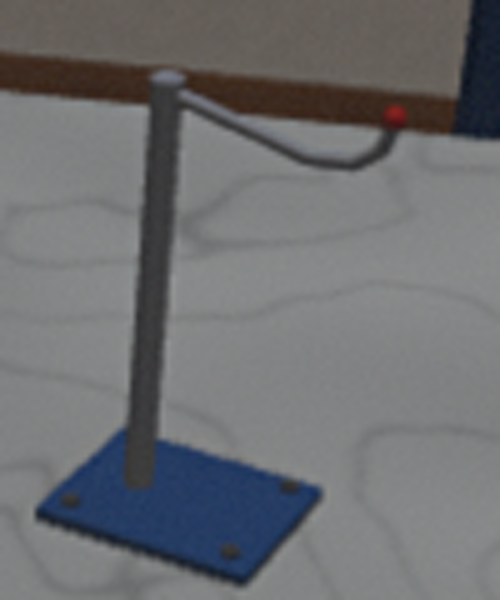

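Run:
```python
from h import *
import pickle
t,s=pickle.load(open('c0.pkl','rb'))
np.set_printoptions(precision=4,suppress=True)
T=lambda u,v:(u/4+215,v/4+235)
m=[atz(t,*T(*p),.003) for p in [(305,80),(622,47),(658,333),(333,370)]]; print('mat',*m,np.mean(m,0))
e=m[0]-m[3]+m[1]-m[2]; print('mat x yaw',np.degrees(np.arctan2(e[1],e[0])))
S=lambda u,v:(u/4+280,v/4+240)
h=[atz(t,*T(*p),.133) for p in [(400,286),(552,160)]]; print('handle top',*h,np.mean(h,0),h[1]-h[0],np.degrees(np.arctan2(*(h[1]-h[0])[1::-1])))
hs=[atz(s,*S(*p),.133) for p in [(438,150),(332,48)]]; print('side',*hs,np.mean(hs,0))
b=[atz(t,*T(*p),.003+.055) for p in [(362,230),(507,110),(594,215),(450,338)]];print('rim',*b,np.mean(b,0))
T2=lambda u,v:(u/6+420,v/6+230)
S2=lambda u,v:(u/5+330,v/5+130)
print('tip',*tri(t,T2(352,467),s,S2(395,117)));print('tube',*tri(t,T2(445,148),s,S2(167,78)))
base=[atz(t,*T2(*p),.01) for p in [(203,75),(117,346),(337,417)]];print('base',*base)
x=base[0]-base[1];print('base x yaw',np.degrees(np.arctan2(x[1],x[0])),np.linalg.norm(x))
c=[atz(t,*T(*p),.05) for p in [(60,95),(130,150),(105,185),(35,125)]];print('captop',*c,np.mean(c,0))
for n,p in [('cap side mid',(165,630))]:
    print(atd(s,*S(*p)))
for p in [(75,130),(90,147),(60,118)]: print(atd(t,*T(*p)))
for p in [(198,312)]: print('jar',atz(t,*T(*p),.06))
```

```text
mat [0.5624 0.1274 0.003 ] [ 0.5821 -0.0696  0.003 ] [ 0.4063 -0.0897  0.003 ] [0.3844 0.1093 0.003 ] [0.4838 0.0193 0.003 ]
mat x yaw 6.165358215214601
handle top [0.4382 0.0617 0.133 ] [ 0.5076 -0.023   0.133 ] [0.4729 0.0193 0.133 ] [ 0.0694 -0.0847  0.    ] -50.68210051165551
side [0.4457 0.0552 0.133 ] [ 0.5019 -0.0132  0.133 ] [0.4738 0.021  0.133 ]
rim [0.4694 0.088  0.058 ] [0.54   0.0019 0.058 ] [ 0.4778 -0.0491  0.058 ] [0.4062 0.0361 0.058 ] [0.4733 0.0192 0.058 ]
tip [ 0.4372 -0.273   0.238 ] 0.00045499395884703335
tube [ 0.5447 -0.3097  0.2313] 0.0005723197044238017
base [ 0.591  -0.2747  0.01  ] [ 0.4802 -0.2367  0.01  ] [ 0.4512 -0.3251  0.01  ]
base x yaw -18.91466554600096 0.1170923626355112
captop [0.5506 0.2701 0.05  ] [0.5175 0.2275 0.05  ] [0.4967 0.2422 0.05  ] [0.5327 0.2848 0.05  ] [0.5244 0.2561 0.05  ]
[0.5234 0.2711 0.051 ]
[0.5296 0.2608 0.0493]
[0.5193 0.2514 0.0505]
[0.5369 0.2702 0.0483]
jar [0.4218 0.1843 0.06  ]
```

```bash
python3 -m inch '[[-26,0,-25.5,0,0,0],[-26,0,-25.5,0,0,0],[-26,0,-25.5,0,0,0],[-26,0,-25.5,0,0,0],[-26,0,-25.5,0,0,0],[-26,0,-25.5,0,0,0],[-26,0,-25.5,0,0,0],[-26,0,-25.5,0,0,0],[-26,0,-25.5,0,0,0],[-26,0,-25.5,0,0,0],[-26,0,-25.5,0,0,0]]' 40
python3 - <<'E'
from h import *
st()
E
```

```text
clock: 1.17
tool_pos: [0.3875, 0.2077, 0.2389]
eef_rot: [0.586, 0.396, -0.395, -0.586]
contact_force: [1.4, -0.3, -0.2]
opening: 0.451
1.17 [0.3875 0.2077 0.2389] [ 0.5861  0.3957 -0.3954 -0.5861] [ 1.4 -0.3 -0.2] op 39.7
q [-0.427  0.461 -0.249  2.097  0.195  0.605  0.375]
[[ 0.374  0.    -0.927]
 [ 0.927  0.     0.374]
 [ 0.    -1.    -0.   ]]
```

```bash
python3 -m inch '[[0,0,0,0,0.1,0],[0,0,0,0,0.1,0],[0,0,0,0,0.1,0],[0,0,0,0,0.1,0],[0,0,0,0,0.1,0]]'
cat >> h.py <<'E'
def goal(P,xang=None,ydir=(0,0,-1),z=None):
    """print tool-axis shift (mm) to P, and rotvec (tool axes) to pose with tool y=ydir and x at world angle"""
    s=r.get_state();M=R.from_quat(s['eef_rot'])
    print('shift now-axes mm',np.round(M.inv().apply(np.array(P)-s['tool_pos'])*1000,1))
    if xang is not None:
        a=np.radians(xang);y=np.array(ydir,float);x=np.array([np.cos(a),np.sin(a),0]);x-=y*(x@y);x/=np.linalg.norm(x)
        G=R.from_matrix(np.stack([x,y,np.cross(x,y)],1));print('turn tool',(M.inv()*G).as_rotvec().round(3),'shift in goal axes',np.round(G.inv().apply(np.array(P)-s['tool_pos'])*1000,1))
import json
def log():
    s=r.get_state();open('log.jsonl','a').write(json.dumps([list(map(float,s['q'])),list(map(float,s['tool_pos'])),list(map(float,s['eef_rot']))])+'\n')
E
python3 - <<'E'
from h import *
st();log();goal((.4565,.0401,.20),39.3)
E
```

```text
clock: 1.58
tool_pos: [0.3872, 0.2092, 0.2388]
eef_rot: [-0.666, -0.236, 0.236, 0.667]
contact_force: [-0.4, -0.1, -0.8]
opening: 0.456
1.58 [0.3872 0.2092 0.2388] [-0.6664 -0.2365  0.2362  0.6665] [-0.4 -0.1 -0.8] op 40.2
q [-0.535  0.456 -0.096  2.1    0.076  0.588 -0.003]
[[ 0.777  0.    -0.63 ]
 [ 0.63   0.     0.777]
 [ 0.    -1.     0.   ]]
shift now-axes mm [ -52.8   38.8 -175. ]
turn tool [-0.    -0.004  0.   ] shift in goal axes [ -53.5   38.8 -174.8]
```

```bash
python3 -m inch '[[-10.6,7.8,-35,0,0,0],[-10.6,7.8,-35,0,0,0],[-10.6,7.8,-35,0,0,0],[-10.6,7.8,-35,0,0,0],[-10.6,7.8,-35,0,0,0],[0,0,0,0,0,0],[0,0,0,0,0,0]]'
python3 - <<'E'
from h import *
st();log();goal((.4565,.0401,.114),39.3)
d=cam('wrist');crop(d,0,0,640,480,1.2,'w1')
s=cam('side');crop(s,260,150,200,180,4,'s3')
E
```

```text
clock: 2.17
tool_pos: [0.4574, 0.038, 0.1993]
eef_rot: [0.667, 0.236, -0.236, -0.666]
contact_force: [0.5, 1.4, -0.7]
opening: 0.454
2.17 [0.4574 0.038  0.1993] [ 0.6667  0.236  -0.2365 -0.6663] [ 0.5  1.4 -0.7] op 40.0
q [-0.106  0.546 -0.119  2.095  0.128  0.508  0.361]
[[ 0.777 -0.    -0.63 ]
 [ 0.63  -0.001  0.777]
 [-0.001 -1.    -0.   ]]
shift now-axes mm [ 0.7 85.3  2.2]
turn tool [ 0.    -0.005 -0.001] shift in goal axes [ 0.6 85.3  2.2]
```

View pics/w1.png

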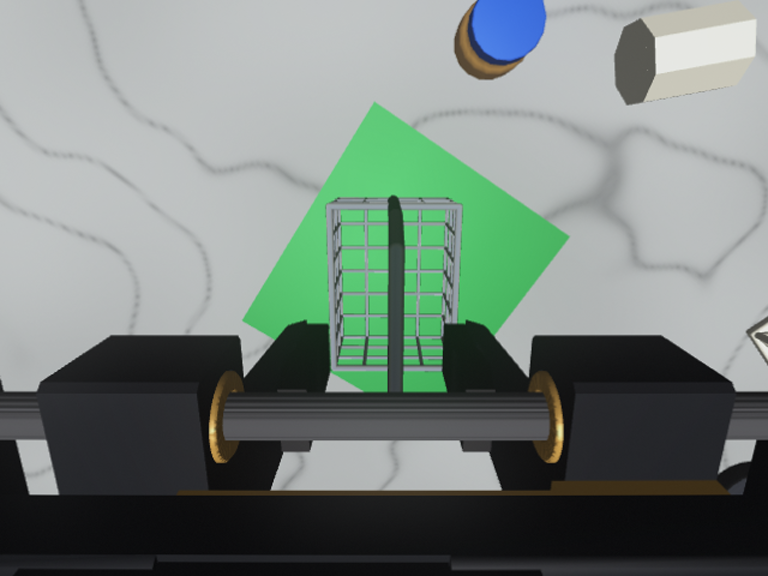

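View pics/s3.png

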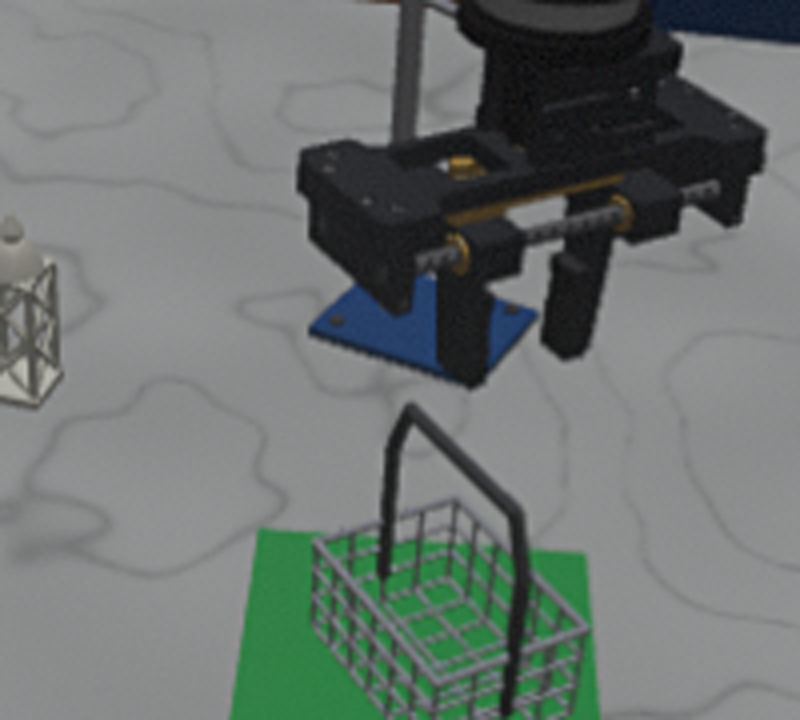

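Run:
```python
from h import *
d=cam('wrist');crop(d,270,140,120,200,4,'w2')
print(d['range_z'][180:300:20,320:342:3].round(3))
s=r.get_state();M=R.from_quat(s['eef_rot'])
for u,v in [(331,220),(330,260),(330,290)]:
    p=atz(d,u,v,.137);print(p,(M.inv().apply(p-s['tool_pos'])*1000).round(1))
```

```text
[[0.342 0.242 0.24  0.239 0.248 0.343 0.343 0.342]
 [0.348 0.222 0.221 0.221 0.222 0.348 0.348 0.348]
 [0.353 0.215 0.215 0.215 0.215 0.353 0.354 0.353]
 [0.359 0.22  0.218 0.218 0.22  0.358 0.359 0.358]
 [0.363 0.222 0.221 0.221 0.224 0.362 0.362 0.363]
 [0.228 0.225 0.224 0.224 0.228 0.37  0.368 0.369]]
[0.45153844 0.05765576 0.137     ] [ 5.9 62.9 15.4]
[0.46676161 0.03847913 0.137     ] [ 5.4 62.9 -9. ]
[0.47913113 0.02363168 0.137     ] [  5.5  62.9 -28.4]
```

View pics/w2.png

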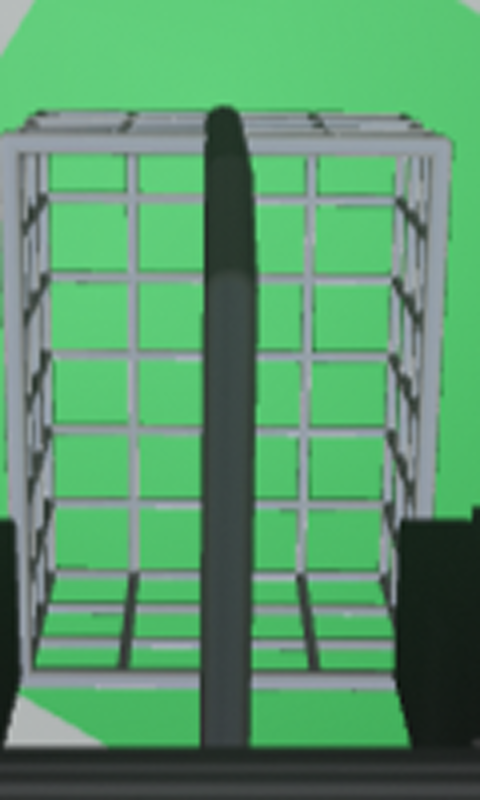

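```bash
python3 -m inch '[[4,20,3,0,0,0],[0,25,0,0,0,0],[0,25,0,0,0,0],[0,15,0,0,0,0],[0,0,0,0,0,0],[0,0,0,0,0,0]]' && python3 -m inch '[[0,0,0,0,0,0],[0,0,0,0,0,0],[0,0,0,0,0,0],[0,0,0,0,0,0],[0,0,0,0,0,0],[0,0,0,0,0,0],[0,0,0,0,0,0],[0,0,0,0,0,0]]' 0 50
python3 - <<'E'
from h import *
st();log()
s=cam('side');crop(s,260,150,200,180,4,'s4')
E
```

```text
clock: 2.82
tool_pos: [0.4577, 0.0468, 0.1147]
eef_rot: [-0.665, -0.239, 0.239, 0.666]
contact_force: [-0.6, -0.7, -0.6]
opening: 0.453
clock: 3.48
tool_pos: [0.4582, 0.045, 0.1151]
eef_rot: [0.666, 0.238, -0.238, -0.666]
contact_force: [-1.2, -0.6, 6.1]
opening: 0.066
3.48 [0.4582 0.045  0.1151] [ 0.6659  0.238  -0.2379 -0.6658] [-1.2 -0.6  6.1] op 5.9
q [-0.155  0.709 -0.069  2.163  0.167  0.274  0.318]
[[ 0.773  0.    -0.634]
 [ 0.634 -0.     0.773]
 [ 0.    -1.    -0.   ]]
```

View pics/s4.png

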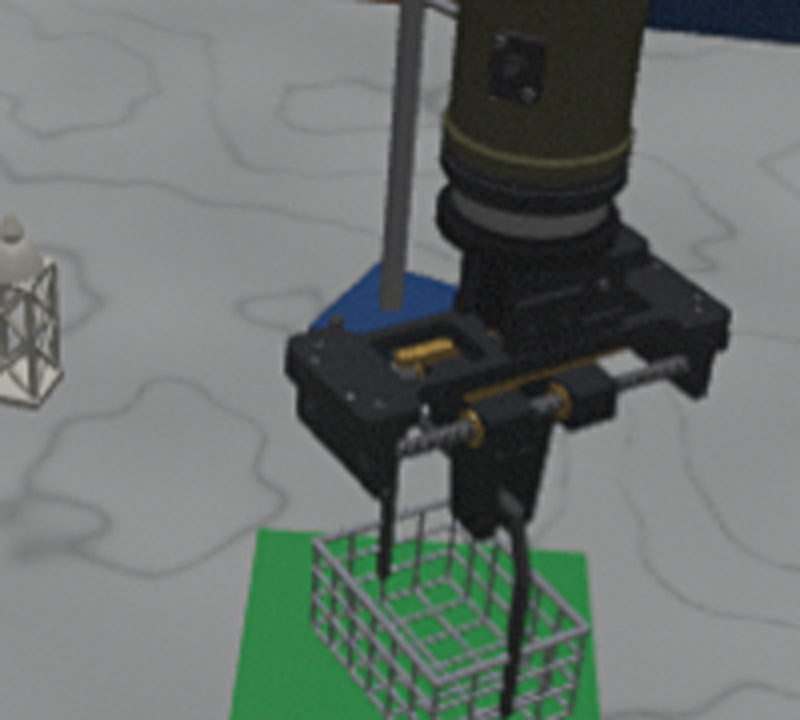

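```bash
python3 -m inch '[[0,-10,0,0,0,0],[0,-20,0,0,0,0],[0,-30,0,0,0,0],[0,-30,0,0,0,0],[0,-25,0,0,0,0],[0,-12,0,0,0,0],[0,0,0,0,0,0]]' && python3 -m inch '[[0,0,0,0,0.11,0],[0,0,0,0,0.11,0],[0,0,0,0,0.11,0],[0,0,0,0,0.11,0],[0,0,0,0,0.11,0],[0,0,0,0,0.11,0],[0,0,0,0,0.11,0],[0,0,0,0,0.11,0],[0,0,0,0,0.11,0],[0,0,0,0,0,0]]'
python3 - <<'E'
from h import *
st();log();goal((.4071,-.2330,.242),-18.9)
s=cam('side');crop(s,260,80,200,200,3,'s5')
E
```

```text
clock: 4.12
tool_pos: [0.4596, 0.0454, 0.244]
eef_rot: [0.666, 0.24, -0.236, -0.666]
contact_force: [-0.0, 0.2, -2.1]
opening: 0.062
clock: 4.95
tool_pos: [0.4573, 0.0452, 0.2404]
eef_rot: [0.699, -0.108, 0.107, -0.698]
contact_force: [0.3, -0.7, -2.8]
opening: 0.064
4.95 [0.4573 0.0452 0.2404] [ 0.6994 -0.1085  0.1068 -0.6983] [ 0.3 -0.7 -2.8] op 5.7
q [-0.307  0.483  0.163  2.053 -0.129  0.618 -0.363]
[[ 0.954 -0.003  0.301]
 [-0.301 -0.001  0.954]
 [-0.002 -1.    -0.002]]
shift now-axes mm [  35.8   -1.1 -280.4]
turn tool [ 0.002  0.024 -0.002] shift in goal axes [  42.6   -1.6 -279.4]
```

View pics/s5.png

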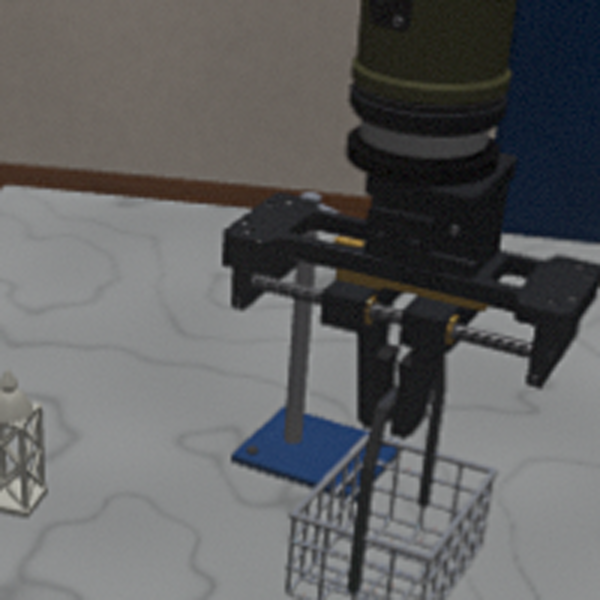

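```bash
python3 -m inch '[[0,0,-15,0,0.024,0],[3,0,-30,0,0,0],[4,0,-34,0,0,0],[4,0,-34,0,0,0],[4,0,-34,0,0,0],[4,0,-34,0,0,0],[4,0,-34,0,0,0],[4,0,-34,0,0,0],[4,0,-20,0,0,0],[2,0,-10,0,0,0],[0,0,0,0,0,0],[0,0,0,0,0,0]]'
python3 - <<'E'
from h import *
st();log();goal((.4071,-.2330,.242),-18.9);goal((.4828,-.2589,.242),-18.9)
import pickle
d=cam('wrist');crop(d,0,0,640,480,1.2,'w3')
s=cam('side');crop(s,280,80,200,200,4,'s6')
t=cam('top');crop(t,380,220,180,140,4,'t3')
pickle.dump((d,s,t),open('c1.pkl','wb'))
E
```

```text
clock: 6.0
tool_pos: [0.4002, -0.2286, 0.2412]
eef_rot: [-0.697, 0.115, -0.114, 0.698]
contact_force: [-0.1, -0.3, -2.3]
opening: 0.064
6.0 [ 0.4002 -0.2286  0.2412] [-0.6973  0.1149 -0.1142  0.6982] [-0.1 -0.3 -2.3] op 5.6
q [ 0.341  0.48   0.118  2.048 -0.096  0.62   0.199]
[[ 0.948 -0.001  0.32 ]
 [-0.32   0.001  0.948]
 [-0.001 -1.     0.001]]
shift now-axes mm [ 7.9 -0.8 -2. ]
turn tool [-0.001  0.004 -0.001] shift in goal axes [ 7.9 -0.8 -1.9]
shift now-axes mm [87.9 -0.9 -2.3]
turn tool [-0.001  0.004 -0.001] shift in goal axes [88.  -0.8 -1.9]
```

View pics/w3.png

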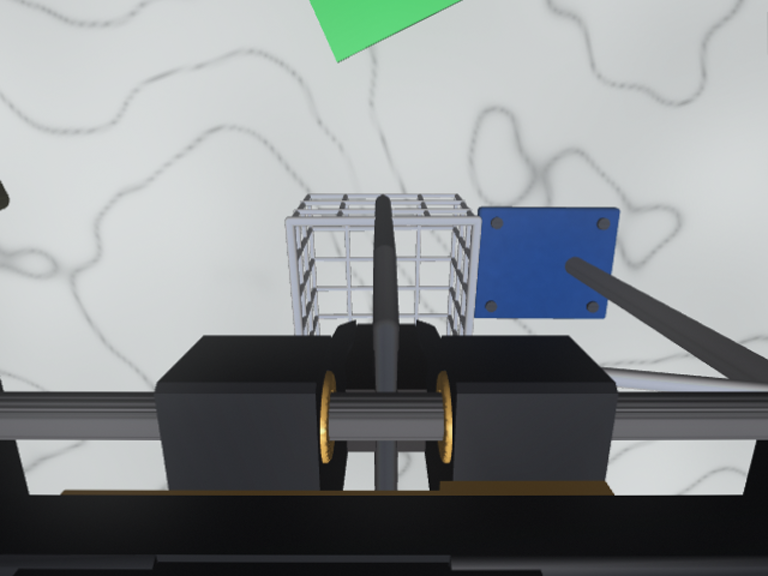

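View pics/s6.png

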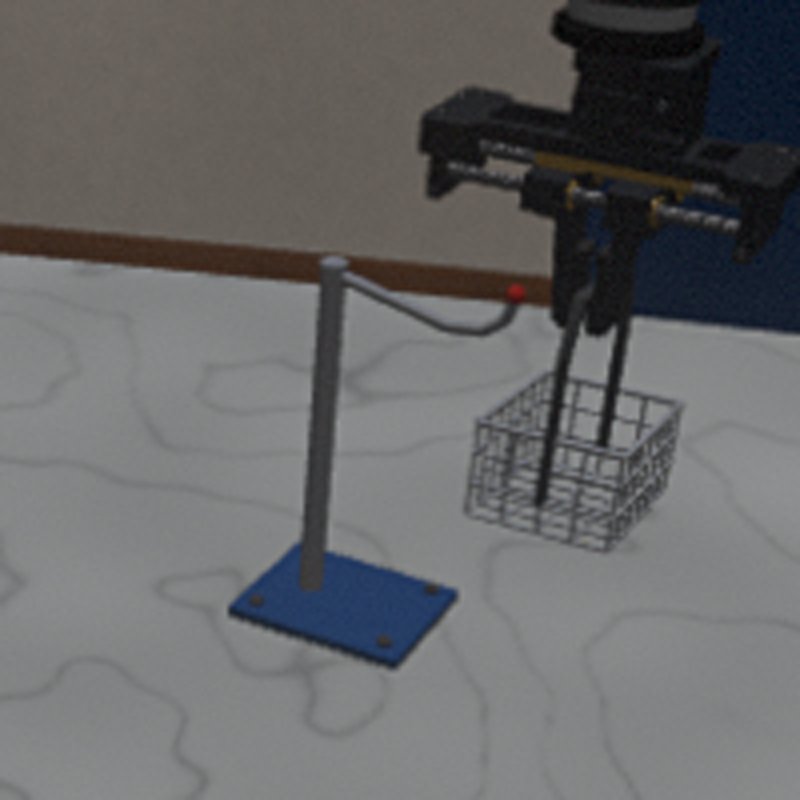

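View pics/t3.png

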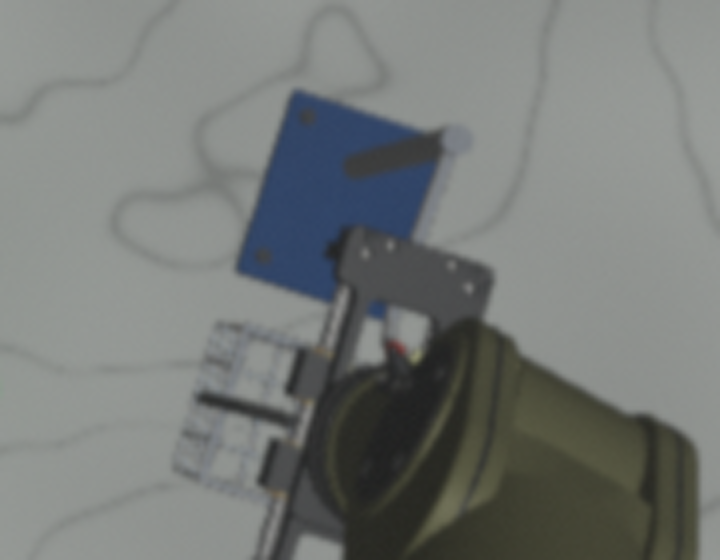

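Run:
```python
from h import *
import pickle
d,s,t=pickle.load(open('c1.pkl','rb'))
q=r.get_state();M=R.from_quat(q['eef_rot'])
for v in (175,195,215,235,255,275,295,315):
    p=atd(d,321,v);print(v,d['range_z'][v,316:328:3],(M.inv().apply(p-q['tool_pos'])*1000).round(1),p.round(3))
for u,v in [(262,185),(378,185)]:
    p=atd(d,u,v);print('rim?',p.round(3))
for u,v in [(241,184),(400,184)]:
    print(d['range_z'][v-3:v+4,u-3:u+4].min())
```

```text
175 [0.20025441 0.19989294 0.19974527 0.20634466] [-0.9 54.1 41.8] [ 0.413 -0.188  0.187]
195 [0.16759922 0.16624479 0.16567552 0.16772407] [-0.9 18.  37.2] [ 0.412 -0.192  0.224]
215 [0.14956431 0.14946045 0.14937359 0.14953737] [-0.9 -0.5 32.3] [ 0.41  -0.197  0.242]
235 [0.14174639 0.14055751 0.14288035 0.14140949] [ -0.9 -11.1  27. ] [ 0.408 -0.202  0.253]
255 [0.13597679 0.13365863 0.13346282 0.1352892 ] [ -0.9 -19.   21.8] [ 0.407 -0.207  0.261]
275 [0.1294527  0.12916216 0.1294879  0.13003208] [ -0.9 -24.4  16.3] [ 0.405 -0.212  0.266]
295 [0.13245934 0.13270298 0.13276833 0.13349268] [ -0.9 -23.9   8.4] [ 0.403 -0.219  0.265]
315 [0.1371298  0.13571623 0.13610429 0.13531557] [ -0.9 -24.2   0.7] [ 0.4   -0.227  0.266]
rim? [ 0.382 -0.182  0.193]
rim? [ 0.44  -0.202  0.192]
0.19458444
0.19558804
```

Run:
```python
from h import *
import pickle
d,s,t=pickle.load(open('c1.pkl','rb'))
q=r.get_state();M=R.from_quat(q['eef_rot'])
for u,v in [(520,313),(545,315),(570,316),(595,318)]:
    for dv in (-3,0,3):
        p=atd(d,u,v+dv);print(u,v+dv,(M.inv().apply(p-q['tool_pos'])*1000).round(1),p.round(3))
cr=cv2.cvtColor(d['img'],cv2.COLOR_RGB2BGR)[290:335,490:640];cv2.imwrite('pics/w4.png',cv2.resize(cr,None,fx=5,fy=5))
```

```text
520 310 [100.3  26.  -23.5] [ 0.488 -0.282  0.215]
520 313 [100.1  25.2 -24.8] [ 0.488 -0.283  0.216]
520 316 [ 99.6  24.  -25.8] [ 0.487 -0.284  0.217]
545 312 [111.4  23.1 -23.2] [ 0.499 -0.285  0.218]
545 315 [111.   22.1 -24.3] [ 0.498 -0.286  0.219]
545 318 [110.7  21.3 -25.5] [ 0.498 -0.287  0.22 ]
570 313 [123.4  22.2 -23.2] [ 0.51  -0.289  0.219]
570 316 [123.1  21.4 -24.5] [ 0.51 -0.29  0.22]
570 319 [121.6  18.9 -24.8] [ 0.508 -0.29   0.222]
595 315 [134.5  20.1 -23.3] [ 0.521 -0.292  0.221]
595 318 [133.7  18.7 -24.2] [ 0.52  -0.293  0.223]
595 321 [132.6  16.9 -24.8] [ 0.519 -0.293  0.224]
```

View pics/w4.png

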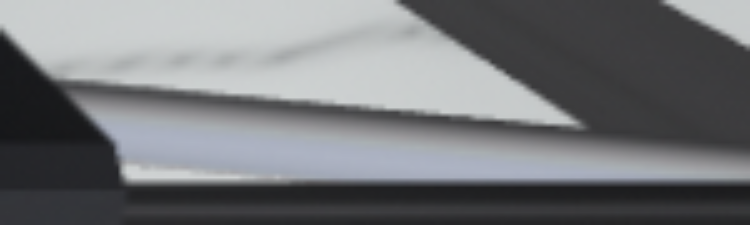

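```bash
python3 -m inch '[[10,0,0,0,0,0],[15,0,0,0,0,0],[15,0,0,0,0,0],[15,0,0,0,0,0],[15,0,0,0,0,0],[12,0,0,0,0,0],[6,0,0,0,0,0],[0,0,0,0,0,0],[0,0,0,0,0,0]]'
python3 - <<'E'
from h import *
st();log();goal((.4828,-.2589,.200),-18.9)
import pickle
s=cam('side');crop(s,300,100,150,150,4,'s7')
d=cam('wrist');crop(d,0,0,640,480,1.2,'w5')
E
```

```text
clock: 6.9
tool_pos: [0.4832, -0.2567, 0.2414]
eef_rot: [-0.698, 0.115, -0.114, 0.698]
contact_force: [-1.1, 0.6, -2.6]
opening: 0.064
6.9 [ 0.4832 -0.2567  0.2414] [-0.6975  0.115  -0.1141  0.698 ] [-1.1  0.6 -2.6] op 5.6
q [ 0.328  0.585  0.125  1.808 -0.101  0.756  0.18 ]
[[ 0.948 -0.001  0.32 ]
 [-0.32   0.001  0.948]
 [-0.001 -1.     0.   ]]
shift now-axes mm [ 0.3 41.4 -2.2]
turn tool [-0.     0.005 -0.001] shift in goal axes [ 0.3 41.4 -2.2]
```

View pics/s7.png

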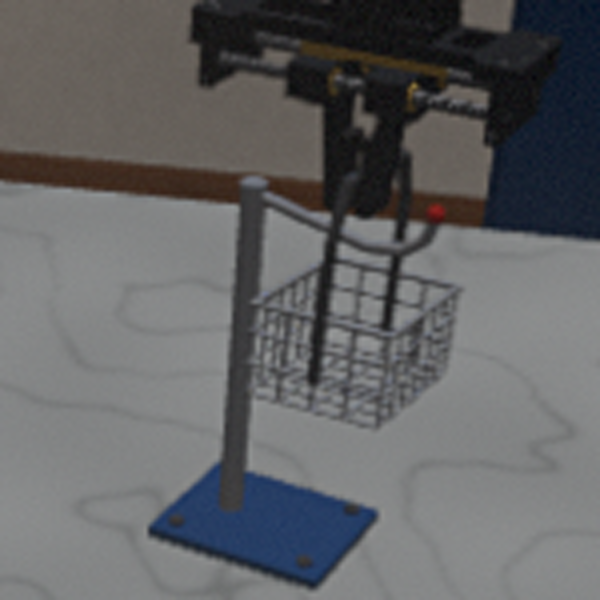

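View pics/w5.png

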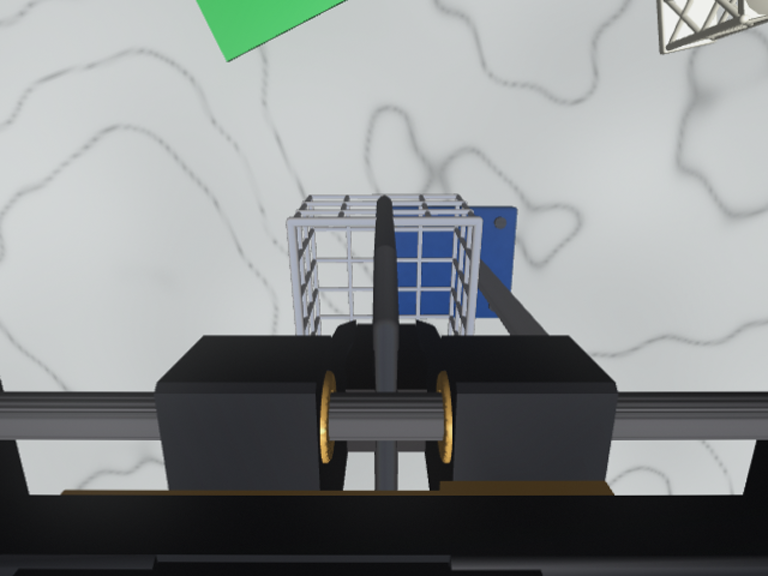

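```bash
python3 -m inch '[[0,12,0,0,0,0],[0,14,0,0,0,0],[0,9,0,0,0,0],[0,4,0,0,0,0],[0,0,0,0,0,0],[0,0,0,0,0,0]]'; python3 -m inch '[[0,1.5,0,0,0,0],[0,1.5,0,0,0,0],[0,0,0,0,0,0]]'
```

```text
clock: 7.5
tool_pos: [0.4835, -0.2579, 0.2029]
eef_rot: [-0.698, 0.115, -0.115, 0.698]
contact_force: [0.0, -0.5, -1.8]
opening: 0.059
clock: 7.75
tool_pos: [0.4842, -0.258, 0.2005]
eef_rot: [0.698, -0.114, 0.116, -0.698]
contact_force: [0.0, 1.5, 5.9]
opening: 0.065
```

```bash
python3 -m inch '[[0,0,0,0,0,0],[0,0,0,0,0,0],[0,0,0,0,0,0],[0,0,0,0,0,0],[0,0,0,0,0,0],[0,0,0,0,0,0],[0,0,0,0,0,0],[0,0,0,0,0,0]]' 26
python3 - <<'E'
from h import *
st();log()
s=cam('side');crop(s,300,100,150,150,4,'s8')
d=cam('wrist');crop(d,150,100,340,320,2,'w6')
E
```

```text
clock: 8.42
tool_pos: [0.4835, -0.2579, 0.1996]
eef_rot: [-0.698, 0.115, -0.115, 0.698]
contact_force: [-0.5, -0.4, -0.9]
opening: 0.295
8.42 [ 0.4835 -0.2579  0.1996] [-0.6977  0.1151 -0.1151  0.6977] [-0.5 -0.4 -0.9] op 26.0
q [ 0.338  0.643  0.112  1.851 -0.11   0.653  0.189]
[[ 0.947 -0.     0.321]
 [-0.321  0.     0.947]
 [-0.    -1.     0.   ]]
```

View pics/s8.png

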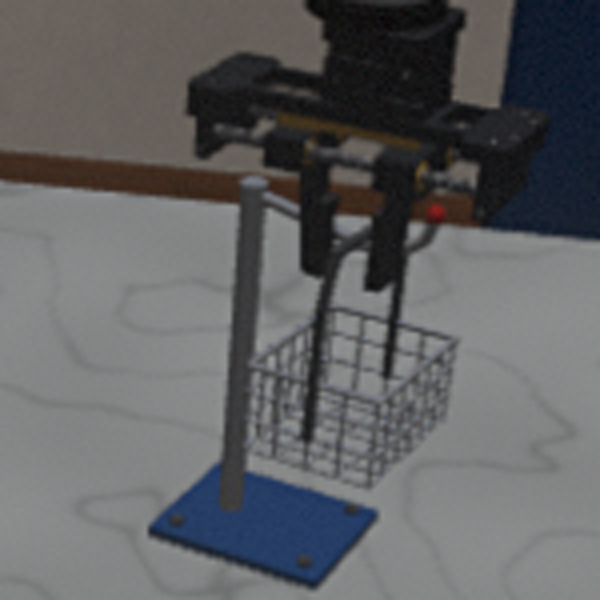

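View pics/w6.png

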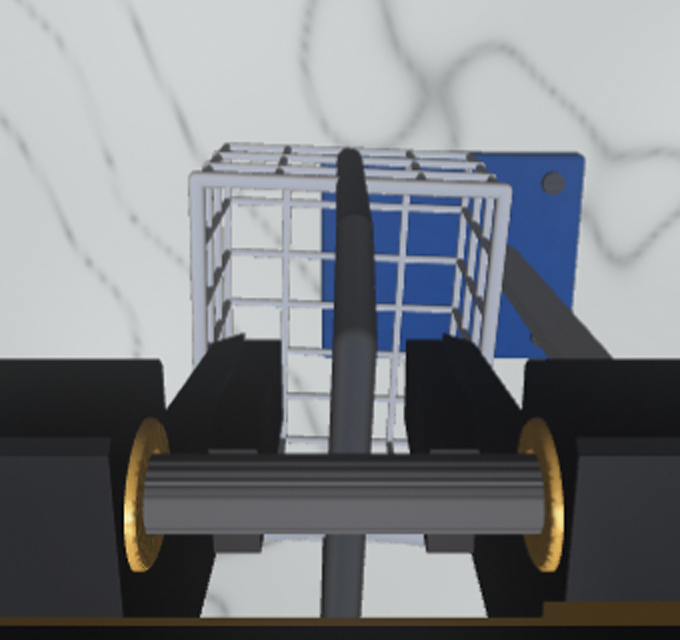

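```bash
python3 -m inch '[[0,-8,0,0,0,0],[0,-15,0,0,0,0],[0,-25,0,0,0,0],[0,-30,0,0,0,0],[0,-30,0,0,0,0],[0,0,0,0,0,0]]'
python3 - <<'E'
from h import *
st();log()
s=cam('side');crop(s,300,100,150,150,4,'s9')
d=cam('wrist');crop(d,0,0,640,480,1.2,'w7')
E
```

```text
clock: 9.02
tool_pos: [0.4864, -0.2597, 0.3138]
eef_rot: [0.699, -0.111, 0.119, -0.697]
contact_force: [0.7, -1.0, 0.2]
opening: 0.295
9.02 [ 0.4864 -0.2597  0.3138] [ 0.6987 -0.1114  0.1192 -0.6966] [ 0.7 -1.   0.2] op 26.0
q [ 0.316  0.498  0.145  1.712 -0.087  0.927  0.168]
[[ 0.947  0.01   0.322]
 [-0.322 -0.005  0.947]
 [ 0.011 -1.    -0.001]]
```

View pics/s9.png

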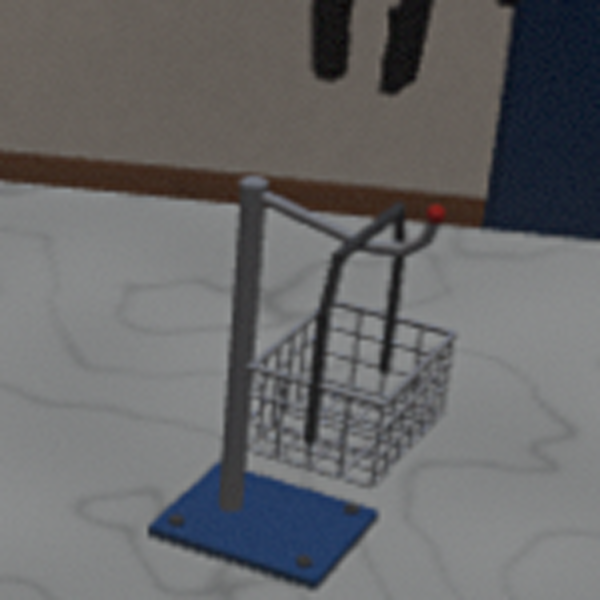

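View pics/w7.png

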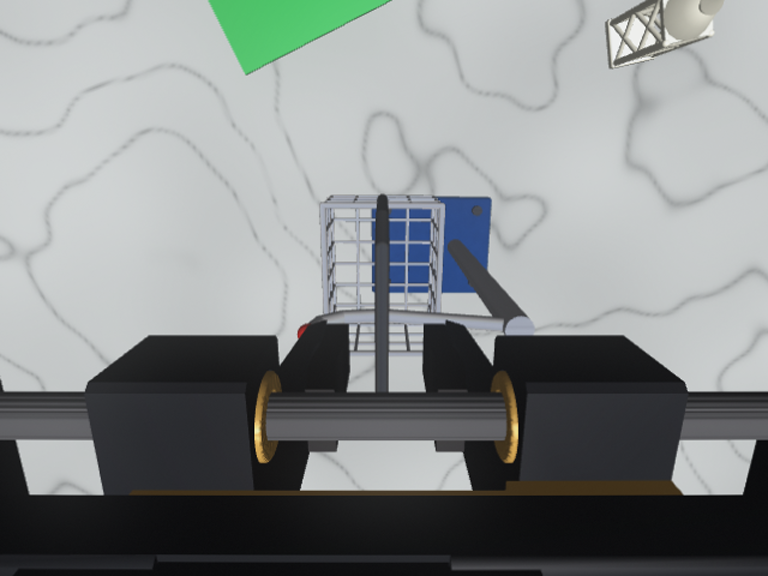

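```bash
cat > fk.py <<'E'
import numpy as np, json, itertools
from scipy.spatial.transform import Rotation as R
from scipy.optimize import least_squares
D=[json.loads(l) for l in open('log.jsonl')]
D.append([[-1.1532,0.69,-0.1945,1.5664,0.1573,0.9025,-0.2151],[0.2338,0.5789,0.2379],[0.5866,0.395,-0.396,-0.5858]])
Rz=lambda a:R.from_euler('z',a);Ry=lambda a:R.from_euler('y',a)
# p: h,o1, a,ax, ay, b,bx,by, c,cx,cy, az
def fk(q,p,sg):
    h,o1,a,ax,ay,b,bx,by,c,cx,cy,az=p
    s1,s3,s5,s7=sg
    T=Rz(s1*q[0]); P=np.array([0,0,h])+T.apply([o1,0,0])
    T=T*Ry(q[1])*Rz(s3*q[2]); P=P+T.apply([ax,ay,a])
    T=T*Ry(q[3])*Rz(s5*q[4]); P=P+T.apply([bx,by,b])
    T=T*Ry(q[5]); P=P+T.apply([cx,cy,c])
    T=T*Rz(s7*q[6])
    # tool: y = local z ; x at angle az in local xy
    x=np.array([np.cos(az),np.sin(az),0]);y=np.array([0,0,1.])
    return P,T*R.from_matrix(np.stack([x,y,np.cross(x,y)],1))
def res(p,sg,reg=True):
    o=[]
    for q,t,e in D:
        P,T=fk(q,p,sg); o+=list((P-np.array(t))*1e3); o+=list((T.inv()*R.from_quat(e)).as_rotvec()*300)
    if reg: o+=list(np.array(p)[[1,3,4,6,7,9,10]]*20)
    return np.array(o)
if __name__=='__main__':
    out=[]
    for sg in itertools.product([-1],[1,-1],[1,-1],[1,-1]):
        for az in (0,np.pi/2,np.pi,-np.pi/2):
            s=least_squares(res,[.33,0,.4,0,0,.4,0,0,.3,0,0,az],args=(sg,))
            out.append((s.cost,sg,s.x.round(4).tolist(),np.abs(s.fun).max().round(2)))
    out.sort(key=lambda x:x[0])
    for o in out[:4]: print(o)
E
python3 fk.py; wc -l log.jsonl
```

```text
(np.float64(20.406164999583115), (-1, -1, -1, -1), [0.434, 0.0055, 0.5545, -0.0029, -0.0511, 0.3445, 0.0008, 0.0026, 0.407, -0.0028, 0.0026, 3.1416], np.float64(2.47))
(np.float64(20.40616499958347), (-1, -1, -1, -1), [0.434, 0.0055, 0.5545, -0.0029, -0.0511, 0.3445, 0.0008, 0.0026, 0.407, -0.0028, 0.0026, 3.1416], np.float64(2.47))
(np.float64(20.40616499958421), (-1, -1, -1, -1), [0.434, 0.0055, 0.5545, -0.0029, -0.0511, 0.3445, 0.0008, 0.0026, 0.407, -0.0028, 0.0026, -3.1416], np.float64(2.47))
(np.float64(20.40616499958485), (-1, -1, -1, -1), [0.434, 0.0055, 0.5545, -0.0029, -0.0511, 0.3445, 0.0008, 0.0026, 0.407, -0.0028, 0.0026, 3.1416], np.float64(2.47))
8 log.jsonl
```

```bash
cat > plan.py <<'E'
from fk import *
p=[0.434,0.0055,0.5545,-0.0029,-0.0511,0.3445,0.0008,0.0026,0.407,-0.0028,0.0026,3.1416];sg=(-1,-1,-1,-1)
lo=np.array([-3.01,-.46,-1.47,.13,-1,.04,-2.66])+.06;hi=np.array([3.01,2.08,1.51,2.56,4.14,2.09,2.66])-.06
def ik(P,G,q0):
    f=lambda q:np.concatenate([(fk(q,p,sg)[0]-P)*10,(fk(q,p,sg)[1].inv()*G).as_rotvec()*3,(q-q0)*1e-3])
    s=least_squares(f,np.clip(q0,lo+1e-3,hi-1e-3),bounds=(lo,hi),max_nfev=80)
    return s.x,np.abs(s.fun[:6]).max()
def G_pick(al,sgn,psi=np.radians(51)):
    d=np.array([np.cos(psi),np.sin(psi),0]);n=np.array([0,0,1.])
    y=-np.cos(al)*n+np.sin(al)*d
    x=sgn*np.array([np.sin(psi),-np.cos(psi),0])
    return R.from_matrix(np.stack([x,y,np.cross(x,y)],1))
def G_fin(al,sgn,phi):
    e=np.array([np.cos(phi),np.sin(phi),0]);y=np.cos(al)*e+np.array([0,0,np.sin(al)])
    x=sgn*np.array([np.sin(phi),-np.cos(phi),0])
    return R.from_matrix(np.stack([x,y,np.cross(x,y)],1))
if __name__=='__main__':
    q0s=[np.array([0.316,0.498,0.145,1.712,-0.087,0.927,0.168])]
    rng=np.random.default_rng(0)
    for al in np.radians([0,-20,-40]):
      for sgn in (1,-1):
        best=None
        P=np.array([.5244,.256,.025])+.019*G_pick(al,sgn).apply([0,1,0])
        for k in range(5):
            q,e=ik(P,G_pick(al,sgn),q0s[0] if k==0 else rng.uniform(lo,hi))
            if best is None or e<best[1]-1e-4: best=(q,e)
            if e<1e-3:break
        print('PICK',round(np.degrees(al)),sgn,best[0].round(2),best[1].round(3))
        qp=best[0]
        for phi in np.radians(range(-180,180,30)):
            G=G_fin(al,sgn,phi);P=np.array([.484,.019,.165])+.019*G.apply([0,1,0]);best=None
            for k in range(5):
                q,e=ik(P,G,qp if k==0 else rng.uniform(lo,hi))
                if best is None or e<best[1]-1e-4: best=(q,e,k)
                if e<1e-3:break
            if best[1]<.02: print('  fin',round(np.degrees(phi)),best[0].round(2),best[1].round(4),best[2])
E
time python3 plan.py
```

```text
PICK 0 1 [-0.61  1.01  0.13  1.82 -0.35  0.33 -0.88] 0.0
  fin -120 [-0.64  1.58  0.26  0.95  0.44  2.03  2.06] 0.0 3
  fin -90 [-0.56  1.46 -0.4   1.46  1.01  2.03  1.54] 0.0 1
  fin -60 [-1.04  1.47  0.07  1.96  1.09  1.37  1.35] 0.0 1
  fin -30 [-1.2   1.75  0.04  2.42  1.52  1.42  0.55] 0.0001 1
  fin 60 [ 1.37  1.71 -0.95  2.06 -0.68  0.5   1.18] 0.0 0
  fin 90 [ 1.03  1.58 -0.84  1.55 -0.38  1.19  0.81] 0.0 0
  fin 120 [ 0.63  1.58 -0.64  1.04 -0.34  1.82  0.8 ] 0.0 0
PICK 0 -1 [-0.3   1.01 -0.42  1.81  0.79  0.5   1.21] 0.0
  fin -120 [-0.73  1.65  0.56  0.95  0.24  1.95 -0.9 ] 0.0 0
  fin -90 [-1.04  1.56  0.52  1.47  0.47  1.42 -1.06] 0.0 0
  fin -60 [-1.23  1.54  0.36  1.96  0.96  1.07 -1.64] 0.0 0
  fin -30 [-1.07  1.72 -0.11  2.42  1.48  1.62 -2.58] 0.0 0
  fin 30 [ 1.5   2.02 -0.96  2.5   3.83  0.6   0.06] 0.0012 0
  fin 120 [ 0.46  1.53 -0.21  1.04 -0.62  1.93 -2.07] 0.0 1
PICK -20 1 [-0.72  1.16  0.27  1.41 -0.17  0.93 -1.13] 0.0
  fin -150 [-0.47  1.5   0.59  0.84 -0.13  2.03  2.1 ] 0.0164 0
  fin -120 [-0.6   1.33  0.17  1.2   0.4   1.72  1.98] 0.0 2
  fin -90 [-0.93
[... 1308 characters left out ...]
in 150 [ 0.32  1.17 -0.48  1.22 -0.    1.58  0.98] 0.0 0
PICK -40 -1 [-0.56  1.37 -0.25  0.89  0.37  1.61  1.64] 0.0
  fin -180 [-0.26  1.26  0.47  1.1  -0.36  1.76 -1.34] 0.0 1
  fin -150 [-0.41  1.19  0.31  1.19 -0.01  1.61 -1.21] 0.0 1
  fin -120 [-0.73  1.18  0.55  1.46  0.04  1.28 -0.86] 0.0 0
  fin -90 [-0.92  1.07  0.47  1.83  0.4   0.86 -0.91] 0.0 0
  fin -60 [-0.85  0.96  0.09  2.24  1.33  0.79 -1.62] 0.0 0
  fin 60 [ 1.2   1.27 -1.28  2.31  1.57  0.29  1.53] 0.0 0
  fin 90 [ 0.88  1.07 -0.77  1.9  -0.25  0.67 -2.6 ] 0.0 3
  fin 120 [ 0.47  1.07 -0.35  1.52 -0.33  1.23 -2.2 ] 0.0 2
  fin 150 [-0.04  1.2   0.37  1.23 -0.54  1.67 -1.62] 0.0 1
real	1m35.183s
user	1m34.454s
sys	0m0.146s
```

```bash
python3 -m inch '[[-6,0,20,0,0,0],[-11,0,36,0,0,0],[-12,0,39,0,0,0],[-12,0,39,0,0,0],[-12,0,39,0,0,0],[-12,0,39,0,0,0],[-12,0,39,0,0,0],[-12,0,39,0,0,0],[-12,0,39,0,0,0],[-12,0,39,0,0,0],[-12,0,39,0,0,0],[-12,0,39,0,0,0]]' 88; python3 -m inch '[[0,0,0,0,-0.11,0],[0,0,0,0,-0.11,0],[0,0,0,0,-0.11,0],[0,0,0,0,-0.11,0],[0,0,0,0,-0.11,0],[0,0,0,0,-0.11,0],[0,0,0,0,-0.11,0],[0,0,0,0,-0.11,0],[0,0,0,0,-0.11,0],[0,0,0,0,-0.11,0],[0,0,0,0,-0.11,0],[0,0,0,0,-0.11,0]]';python3 -m inch '[[0,0,0,0,-0.11,0],[0,0,0,0,-0.11,0],[0,0,0,0,-0.11,0],[0,0,0,0,-0.11,0],[0,0,0,0,-0.11,0],[0,0,0,0,-0.11,0],[0,0,0,0,-0.11,0],[0,0,0,0,-0.11,0],[0,0,0,0,-0.11,0],[0,0,0,0,-0.11,0],[0,0,0,0,-0.11,0],[0,0,0,0,-0.11,0]]'
python3 - <<'E'
from h import *
st();log();goal((.5244,.256,.30),141)
s=cam('side');crop(s,0,0,640,480,1,'s10')
d=cam('wrist');crop(d,0,0,640,480,1.2,'w8')
import pickle;pickle.dump(d,open('c2.pkl','wb'))
E
```

```text
clock: 10.12
tool_pos: [0.4958, 0.2102, 0.3066]
eef_rot: [0.698, -0.116, 0.114, -0.697]
contact_force: [0.4, -0.5, 0.1]
opening: 1.0
clock: 11.12
tool_pos: [0.4962, 0.208, 0.3064]
eef_rot: [-0.621, -0.338, 0.34, 0.621]
contact_force: [0.4, 0.4, 0.7]
opening: 1.001
clock: 12.12
tool_pos: [0.4962, 0.2079, 0.3064]
eef_rot: [-0.282, -0.647, 0.649, 0.283]
contact_force: [-0.0, -0.3, -0.3]
opening: 0.998
12.12 [0.4962 0.2079 0.3064] [-0.2821 -0.6474  0.6488  0.2835] [-0.  -0.3 -0.3] op 87.9
q [-0.1    0.545 -0.622  1.723  0.367  0.996  1.462]
[[-0.68  -0.003 -0.733]
 [ 0.733 -0.001 -0.68 ]
 [ 0.001 -1.     0.003]]
shift now-axes mm [ 16.1   6.3 -53.4]
turn tool [-0.003 -0.142  0.001] shift in goal axes [  8.4   6.4 -55.1]
```

View pics/s10.png

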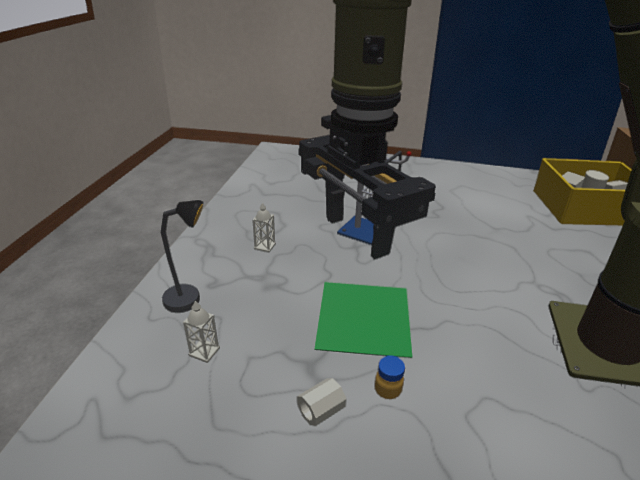

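View pics/w8.png

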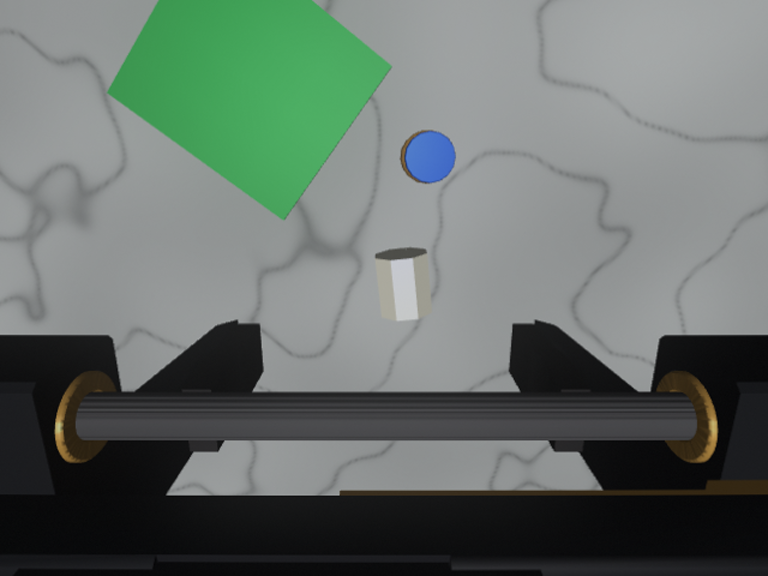

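Run:
```python
from h import *
import pickle
d=pickle.load(open('c2.pkl','rb'))
crop(d,295,190,80,90,7,'w9')
```

```text
(no output)
```

View pics/w9.png

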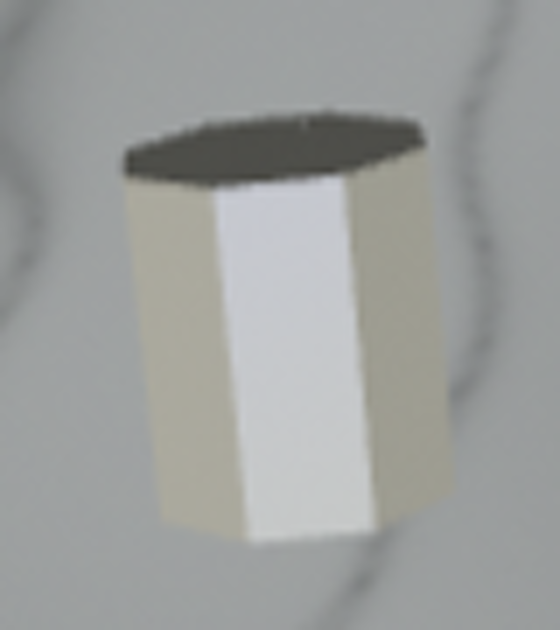

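```bash
python3 - <<'E'
from h import *
import pickle
d=pickle.load(open('c2.pkl','rb'))
c=np.array([atz(d,295+u/7,190+v/7,.05) for u,v in [(215,186),(345,176),(377,530),(247,542)]])
print(c.round(4),c.mean(0).round(4)); a=(c[2]+c[3]-c[0]-c[1])/2;print(np.linalg.norm(a),np.degrees(np.arctan2(a[1],a[0])))
print(atd(d,337,240))
E
python3 - <<'E'
from plan import *
import sys
psi=np.radians(51);q=np.array([-0.1,0.545,-0.622,1.723,0.367,0.996,1.462])
P,T=fk(q,p,sg);print('fk check',P.round(3),T.as_matrix().round(3))
al=np.radians(-20)
# sim: differential-like IK following nearest
G1=G_pick(al,-1);P1=np.array([.5244,.256,.028])+.019*G1.apply([0,1,0])
def go(q,P0,G0,P1,G1,n,name):
    rv=(G0.inv()*G1).as_rotvec()
    for k in range(1,n+1):
        q,e=ik(P0+(P1-P0)*k/n,G0*R.from_rotvec(rv*k/n),q)
    print(name,q.round(2),e.round(4),'rotvec',rv.round(3));return q
up=np.array([0,0,.2])
q=go(q,P,T,P1+np.array([0,0,.12]),G1,6,'pre')
q=go(q,P1+np.array([0,0,.12]),G1,P1,G1,4,'pick')
q=go(q,P1,G1,P1+up,G1,5,'lift')
for phi in (-60,-75,-90):
    G2=G_fin(al,-1,np.radians(phi));P2=np.array([.484,.019,.165])+.019*G2.apply([0,1,0])
    go(q,P1+up,G1,P2,G2,12,'fin%d'%phi)
E
```

```text
[[0.513  0.2324 0.05  ]
 [0.4977 0.2463 0.05  ]
 [0.5369 0.2915 0.05  ]
 [0.5531 0.2774 0.05  ]] [0.5252 0.2619 0.05  ]
0.060098665518902625 48.718881651734236
[0.52361812 0.25976688 0.05201292]
fk check [0.504 0.212 0.298] [[-0.68  -0.003 -0.733]
 [ 0.733 -0.001 -0.68 ]
 [ 0.001 -1.     0.003]]
pre [-0.36  0.98 -0.51  1.38  0.5   1.26  1.47] 0.0 rotvec [ 0.346 -0.14   0.026]
pick [-0.37  1.15 -0.47  1.4   0.57  1.1   1.42] 0.0 rotvec [0. 0. 0.]
lift [-0.35  0.89 -0.53  1.33  0.45  1.4   1.51] 0.0 rotvec [0. 0. 0.]
fin-60 [-1.09  1.24  0.23  2.14  1.17  0.92 -1.7 ] 0.0 rotvec [-1.013  1.889  0.881]
fin-75 [-1.1   1.28  0.43  1.9   0.71  0.92 -1.24] 0.0 rotvec [-0.843  2.121  0.989]
fin-90 [-0.99  1.3   0.46  1.65  0.47  1.15 -1.05] 0.0 rotvec [-0.647  2.343  1.093]
```

```bash
python3 -m inch '[[0,0,-10,0.085,-0.026,0.005],[0,0,-10,0.085,-0.026,0.005],[0,0,-10,0.085,-0.026,0.005],[0,0,-10,0.085,-0.026,0.005],[0,0,0,0,0,0]]'
python3 - <<'E'
from h import *
st();log();goal((.5476,.2871,.1229),139,(-.2243,-.2581,-.9397))
E
```

```text
clock: 12.63
tool_pos: [0.5252, 0.2396, 0.2986]
eef_rot: [-0.203, -0.538, 0.765, 0.289]
contact_force: [-0.6, -0.2, -1.3]
opening: 1.005
12.63 [0.5252 0.2396 0.2986] [-0.2027 -0.5381  0.7652  0.2894] [-0.6 -0.2 -1.3] op 88.5
q [-0.293  0.772 -0.561  1.318  0.401  1.513  1.536]
[[-0.75  -0.225 -0.622]
 [ 0.661 -0.253 -0.706]
 [ 0.001 -0.941  0.339]]
shift now-axes mm [  14.3  148.3 -107. ]
turn tool [ 0.003 -0.006  0.004] shift in goal axes [  14.2  147.8 -107.6]
```

```bash
python3 -m inch '[[2,20,-18,0,-0.006,0],[3,26,-20,0,0,0],[3,30,-20,0,0,0],[3,30,-20,0,0,0],[3,26,-18,0,0,0],[0,16,-11,0,0,0],[0,0,0,0,0,0],[0,0,0,0,0,0]]'
python3 - <<'E'
from h import *
st();log();goal((.5207,.2561,.0101),139,(-.2243,-.2581,-.9397))
d=cam('wrist');crop(d,0,0,640,480,1.2,'w10')
import pickle;pickle.dump(d,open('c3.pkl','wb'))
E
```

```text
clock: 13.3
tool_pos: [0.5477, 0.2834, 0.1269]
eef_rot: [-0.203, -0.539, 0.765, 0.288]
contact_force: [0.6, 0.3, 0.4]
opening: 0.999
13.3 [0.5477 0.2834 0.1269] [-0.2027 -0.5394  0.765   0.2875] [0.6 0.3 0.4] op 88.0
q [-0.362  1.008 -0.516  1.328  0.491  1.284  1.45 ]
[[-0.752 -0.221 -0.62 ]
 [ 0.659 -0.253 -0.709]
 [ 0.    -0.942  0.336]]
shift now-axes mm [  2.3 122.8  -3.2]
turn tool [ 0.006 -0.003  0.001] shift in goal axes [  2.5 122.8  -4. ]
```

View pics/w10.png

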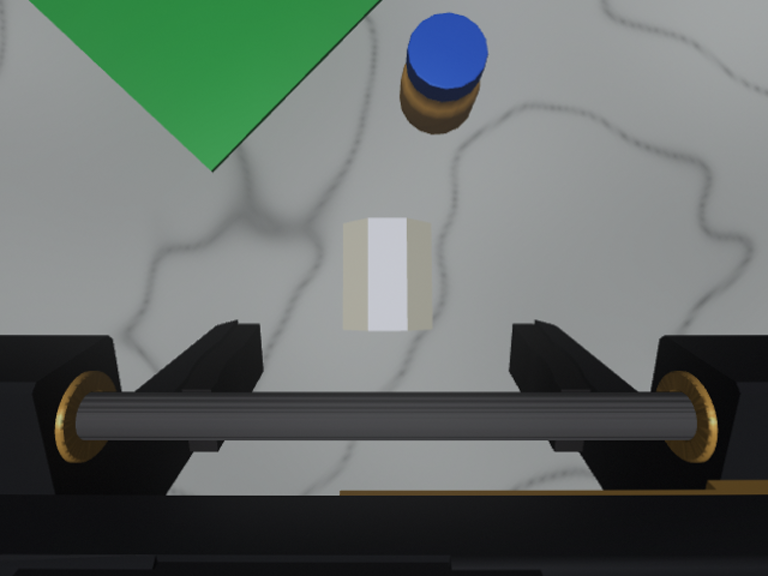

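Run:
```python
from h import *
import pickle
d=pickle.load(open('c3.pkl','rb'));q=r.get_state();M=R.from_quat(q['eef_rot'])
c=np.array([atz(d,u/1.2,v/1.2,.05) for u,v in [(368,218),(407,218),(407,331),(368,331)]])
print(c.mean(0).round(4)); a=(c[2]+c[3]-c[0]-c[1])/2;print(np.linalg.norm(a),np.degrees(np.arctan2(a[1],a[0])))
C=c.mean(0);C[2]=.028;print((M.inv().apply(C-q['tool_pos'])*1000).round(1))
print(atd(d,323,230))
```

```text
[0.5253 0.2611 0.05  ]
0.060260299628113884 48.83232274254371
[  2.5 105.3  -2.9]
[0.52609232 0.26202893 0.05153274]
```

```bash
python3 -m inch '[[2,20,-3,0,0,0],[0,28,0,0,0,0],[0,28,0,0,0,0],[0,22,0,0,0,0],[0,16,0,0,0,0],[0,9,0,0,0,0],[0,0,0,0,0,0],[0,0,0,0,0,0]]'
python3 - <<'E'
from h import *
st();log();goal((.5210,.2562,.0101),138.8,(-.2243,-.2581,-.9397))
s=cam('side');crop(s,240,300,200,150,4,'s11')
E
```

```text
clock: 14.02
tool_pos: [0.5228, 0.2571, 0.012]
eef_rot: [-0.204, -0.541, 0.764, 0.287]
contact_force: [-0.6, 0.7, -0.7]
opening: 0.999
14.02 [0.5228 0.2571 0.012 ] [-0.2035 -0.541   0.764   0.2867] [-0.6  0.7 -0.7] op 88.0
q [-0.352  1.12  -0.472  1.48   0.578  1.039  1.368]
[[-0.753 -0.218 -0.621]
 [ 0.658 -0.25  -0.71 ]
 [-0.001 -0.943  0.332]]
shift now-axes mm [0.7 2.4 1.1]
turn tool [0.011 0.    0.   ] shift in goal axes [0.7 2.4 1.1]
```

View pics/s11.png

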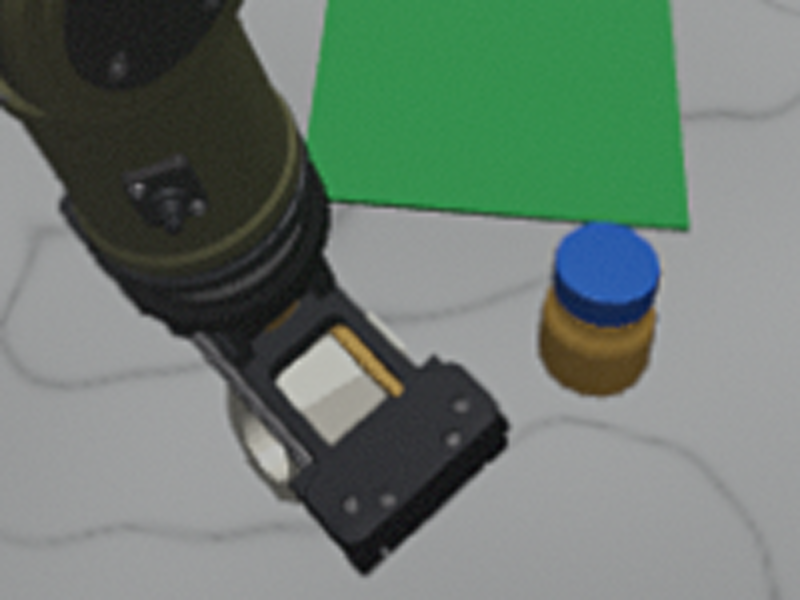

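```bash
python3 -m inch '[[0,0,0,0,0,0],[0,0,0,0,0,0],[0,0,0,0,0,0],[0,0,0,0,0,0],[0,0,0,0,0,0],[0,0,0,0,0,0],[0,0,0,0,0,0],[0,0,0,0,0,0],[0,0,0,0,0,0]]' 0 35
python3 - <<'E'
from h import *
st()
s=cam('wrist');crop(s,0,0,640,480,1,'w11')
E
```

```text
clock: 14.82
tool_pos: [0.5219, 0.2566, 0.0106]
eef_rot: [-0.203, -0.54, 0.765, 0.287]
contact_force: [0.2, -0.1, 0.5]
opening: 0.563
14.82 [0.5219 0.2566 0.0106] [-0.2027 -0.5404  0.7647  0.2867] [ 0.2 -0.1  0.5] op 49.6
q [-0.352  1.122 -0.472  1.48   0.579  1.038  1.368]
[[-0.753 -0.219 -0.62 ]
 [ 0.658 -0.252 -0.71 ]
 [-0.    -0.943  0.334]]
```

View pics/w11.png

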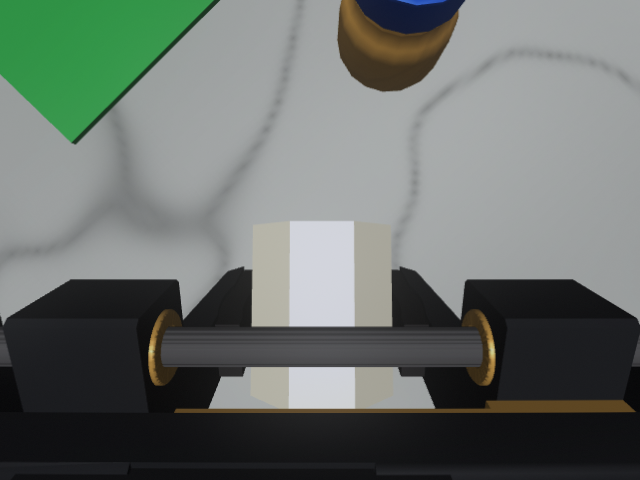

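```bash
python3 -m inch '[[0,-9.4,3.3,0,0,0],[0,-18.9,6.7,0,0,0],[0,-28.3,10,0,0,0],[0,-28.3,10,0,0,0],[0,-28.3,10,0,0,0],[0,-28.3,10,0,0,0],[0,-28.3,10,0,0,0],[0,-28.3,10,0,0,0],[0,0,0,0,0,0],[0,0,0,0,0,0]]'
cat > fin.py <<'E'
from h import *
from plan import G_fin
def fin(phi,z,al=-19.5):
    s=r.get_state();M=R.from_quat(s['eef_rot'])
    G=G_fin(np.radians(al),-1,np.radians(phi));P=np.array([.4838,.0193,z])+.019*G.apply([0,1,0])
    print('P',P.round(4),'rv',(M.inv()*G).as_rotvec().round(3),'shift now',(M.inv().apply(P-s['tool_pos'])*1000).round(1),'goal axes',(G.inv().apply(P-s['tool_pos'])*1000).round(1))
    print('bore dir world',M.apply([0,np.sin(np.radians(al)),-np.cos(np.radians(al))]).round(4),'grasp',(s['tool_pos']+M.apply([0,-.019,0])).round(4))
    return P,G
E
python3 - <<'E'
from fin import *
st();log();fin(-85,.165)
d=cam('side');crop(d,200,150,300,250,2.5,'s12')
E
```

```text
clock: 15.7
tool_pos: [0.5225, 0.2575, 0.2225]
eef_rot: [-0.204, -0.542, 0.764, 0.286]
contact_force: [-0.3, 0.4, -1.8]
opening: 0.567
15.7 [0.5225 0.2575 0.2225] [-0.2036 -0.5418  0.7637  0.2861] [-0.3  0.4 -1.8] op 50.0
q [-0.319  0.851 -0.55   1.394  0.44   1.365  1.474]
[[-0.753 -0.216 -0.621]
 [ 0.657 -0.249 -0.711]
 [-0.001 -0.944  0.33 ]]
P [0.4854 0.0015 0.1587] rv [-0.741  2.227  1.067] shift now [-140.4  132.1  184. ] goal axes [-59.3 258.7 -23.9]
bore dir world [0.6575 0.7535 0.0039] grasp [0.5266 0.2623 0.2405]
```

View pics/s12.png

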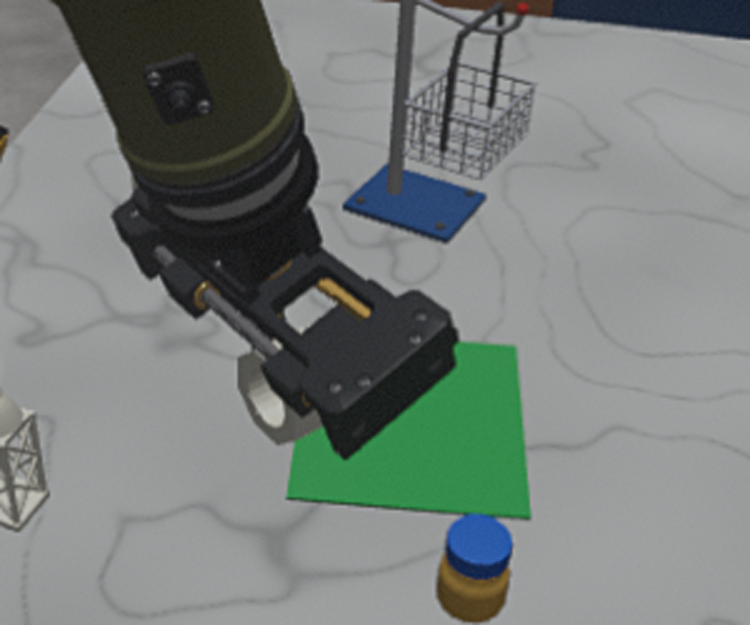

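Run:
```python
from plan import *
q=np.array([-0.319,0.851,-0.55,1.394,0.44,1.365,1.474])
P0=np.array([.5225,.2575,.2225]);G0=R.from_quat([-0.2036,-0.5418,0.7637,0.2861])
al=np.radians(-19.5)
for phi in(-85,-65):
  for Pm in (np.array([.485,0.01,.26]),np.array([.50,.12,.25])):
    G2=G_fin(al,-1,np.radians(phi))
    qq=q.copy()
    for k in range(1,7): qq,e=ik(P0+(Pm-P0)*k/6,G0,qq)
    print('trans',qq.round(2),e.round(3))
    rv=(G0.inv()*G2).as_rotvec()
    for k in range(1,13):
        G=G0*R.from_rotvec(rv*k/12);qq,e=ik(Pm,G,qq)
        w=Pm-.407*G.apply([0,1,0]);print(k,qq.round(2),e.round(3),'wrist',w.round(2),'cam',(Pm+G.apply([0,-.147,.067])).round(2))
```

```text
trans [ 0.05  0.66 -0.55  1.69  0.48  1.24  1.72] 0.0
1 [-0.01  0.59 -0.49  1.81  0.52  1.1   1.49] 0.0 wrist [0.53 0.12 0.65] cam [0.45 0.01 0.42]
2 [-0.09  0.54 -0.42  1.91  0.59  0.99  1.21] 0.0 wrist [0.49 0.14 0.65] cam [0.43 0.02 0.41]
3 [-0.21  0.51 -0.34  2.    0.69  0.9   0.89] 0.0 wrist [0.45 0.16 0.64] cam [0.41 0.04 0.4 ]
4 [-0.34  0.51 -0.26  2.07  0.81  0.87  0.54] 0.0 wrist [0.42 0.18 0.62] cam [0.4  0.06 0.39]
5 [-0.48  0.54 -0.18  2.12  0.91  0.87  0.18] 0.0 wrist [0.39 0.21 0.6 ] cam [0.39 0.08 0.37]
6 [-0.61  0.59 -0.11  2.15  0.98  0.91 -0.14] 0.0 wrist [0.38 0.24 0.58] cam [0.38 0.1  0.35]
7 [-0.71  0.65 -0.05  2.14  1.    0.97 -0.42] 0.0 wrist [0.37 0.27 0.55] cam [0.39 0.12 0.33]
8 [-0.8   0.73  0.01  2.11  0.98  1.04 -0.64] 0.0 wrist [0.37 0.3  0.52] cam [0.39 0.13 0.31]
9 [-0.86  0.82  0.06  2.05  0.93  1.1  -0.82] 0.0 wrist [0.38 0.33 0.48] cam [0.41 0.15 0.29]
10 [-0.9   0.9   0.12  1.96  0.86  1.17 -0.96] 0.0 wrist [0.39 0.36 0.45] cam [0.42 0.16 0.27]
11 [-0.92  0.98  0.17  1.87  0.78  1.25 -1.08] 0.0 wrist [0.42 0.38 0.42] cam [0.45 0.17 0.26]
12 [-0.92 
[... 2939 characters left out ...]
t [0.38 0.28 0.61] cam [0.39 0.16 0.36]
6 [-0.74  0.59 -0.11  2.11  0.99  0.84 -0.14] 0.0 wrist [0.35 0.3  0.58] cam [0.38 0.18 0.34]
7 [-0.86  0.64 -0.05  2.13  1.05  0.89 -0.43] 0.0 wrist [0.32 0.33 0.55] cam [0.38 0.2  0.32]
8 [-0.96  0.72  0.01  2.11  1.06  0.95 -0.68] 0.0 wrist [0.31 0.36 0.52] cam [0.38 0.21 0.3 ]
9 [-1.04  0.8   0.06  2.07  1.03  1.02 -0.87] 0.0 wrist [0.3  0.39 0.49] cam [0.39 0.23 0.29]
10 [-1.09  0.89  0.11  2.01  0.98  1.1  -1.02] 0.0 wrist [0.31 0.42 0.45] cam [0.4  0.24 0.27]
11 [-1.13  0.98  0.16  1.92  0.91  1.18 -1.14] 0.0 wrist [0.32 0.44 0.42] cam [0.41 0.26 0.25]
12 [-1.14  1.06  0.2   1.82  0.83  1.26 -1.23] 0.0 wrist [0.34 0.47 0.39] cam [0.43 0.27 0.24]
```

```bash
python3 -m inch '[[-10,3,16,0,0,0],[-18,5,30,0,0,0],[-18,5,30,0,0,0],[-18,5,30,0,0,0],[-18,5,30,0,0,0],[-18,6,30,0,0,0],[-10,3,16,0,0,0],[0,0,0,0,0,0]]' && python3 -m inch '[[0,0,0,-0.033,0.1,0.048],[0,0,0,-0.033,0.1,0.048],[0,0,0,-0.033,0.1,0.048],[0,0,0,-0.033,0.1,0.048],[0,0,0,-0.033,0.1,0.048],[0,0,0,-0.033,0.1,0.048],[0,0,0,-0.033,0.1,0.048],[0,0,0,-0.033,0.1,0.048],[0,0,0,-0.033,0.1,0.048],[0,0,0,-0.033,0.1,0.048],[0,0,0,-0.033,0.1,0.048],[0,0,0,0,0,0]]'
python3 - <<'E'
from fin import *
st();log();fin(-85,.165)
d=cam('side');crop(d,200,100,300,250,2.5,'s13')
E
```

```text
clock: 16.42
tool_pos: [0.4833, 0.0405, 0.2504]
eef_rot: [-0.204, -0.537, 0.766, 0.29]
contact_force: [-0.5, -0.2, -1.1]
opening: 0.561
clock: 17.42
tool_pos: [0.4835, 0.0505, 0.2488]
eef_rot: [0.736, 0.368, -0.492, -0.284]
contact_force: [0.6, 0.9, -2.5]
opening: 0.563
17.42 [0.4835 0.0505 0.2488] [ 0.7361  0.3681 -0.4917 -0.2843] [ 0.6  0.9 -2.5] op 49.6
q [-0.601  0.589 -0.051  2.111  0.959  0.885 -0.04 ]
[[ 0.245  0.262 -0.933]
 [ 0.822 -0.567  0.057]
 [-0.515 -0.781 -0.355]]
P [0.4854 0.0015 0.1587] rv [-0.374  1.137  0.537] shift now [ 6.5 98.7 27.5] goal axes [-2.4 76.3 68.6]
bore dir world [0.7921 0.1361 0.595 ] grasp [0.4785 0.0613 0.2636]
```

View pics/s13.png

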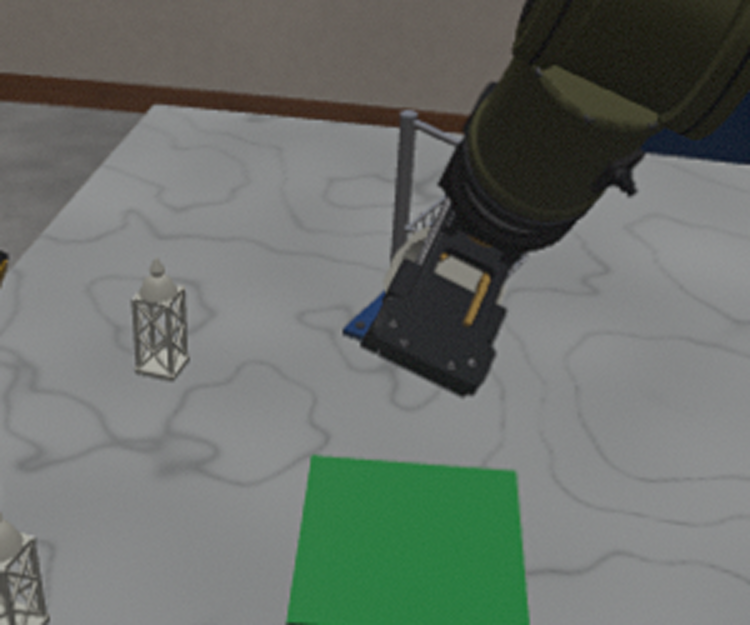

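Tracking as planned. I'll do the rest of the turn.

```bash
python3 -m inch '[[0,0,0,-0.034,0.103,0.049],[0,0,0,-0.034,0.103,0.049],[0,0,0,-0.034,0.103,0.049],[0,0,0,-0.034,0.103,0.049],[0,0,0,-0.034,0.103,0.049],[0,0,0,-0.034,0.103,0.049],[0,0,0,-0.034,0.103,0.049],[0,0,0,-0.034,0.103,0.049],[0,0,0,-0.034,0.103,0.049],[0,0,0,-0.034,0.103,0.049],[0,0,0,-0.034,0.107,0.047],[0,0,0,0,0,0]]'
python3 - <<'E'
from fin import *
st();log();fin(-85,.165)
d=cam('side');crop(d,200,150,300,250,2.5,'s14')
d=cam('top');crop(d,200,150,300,250,2.5,'t14')
E
```

```text
clock: 18.47
tool_pos: [0.4861, 0.0476, 0.2488]
eef_rot: [0.985, 0.041, -0.006, -0.169]
contact_force: [0.6, 0.9, -2.2]
opening: 0.56
18.47 [0.4861 0.0476 0.2488] [ 0.9847  0.0409 -0.0065 -0.1694] [ 0.6  0.9 -2.2] op 49.3
q [-0.912  0.973  0.314  1.844  0.735  1.276 -1.121]
[[ 0.997  0.078 -0.027]
 [ 0.083 -0.939  0.333]
 [ 0.001 -0.334 -0.943]]
P [0.4854 0.0015 0.1587] rv [-0.    -0.003 -0.004] shift now [-4.6 73.5 69.6] goal axes [-4.7 73.4 69.7]
bore dir world [-1.1e-03 -4.0e-04  1.0e+00] grasp [0.4846 0.0655 0.2552]
```

View pics/s14.png

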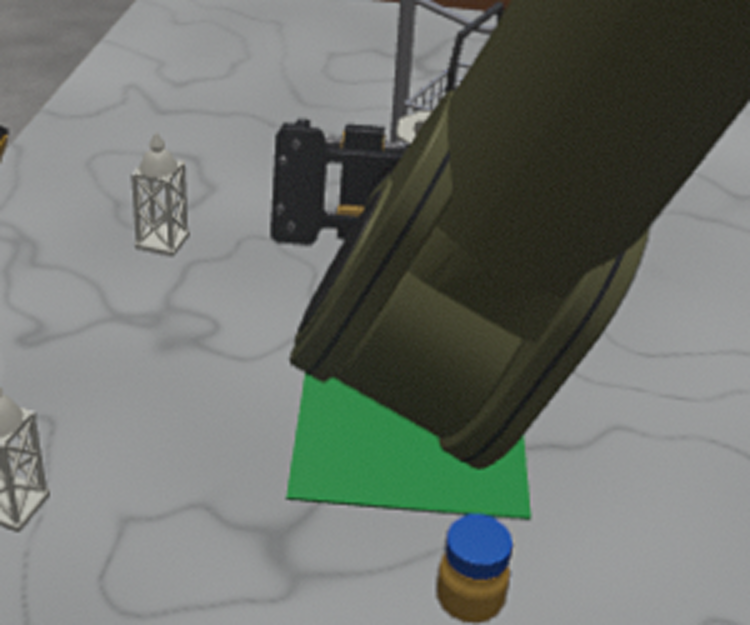

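View pics/t14.png

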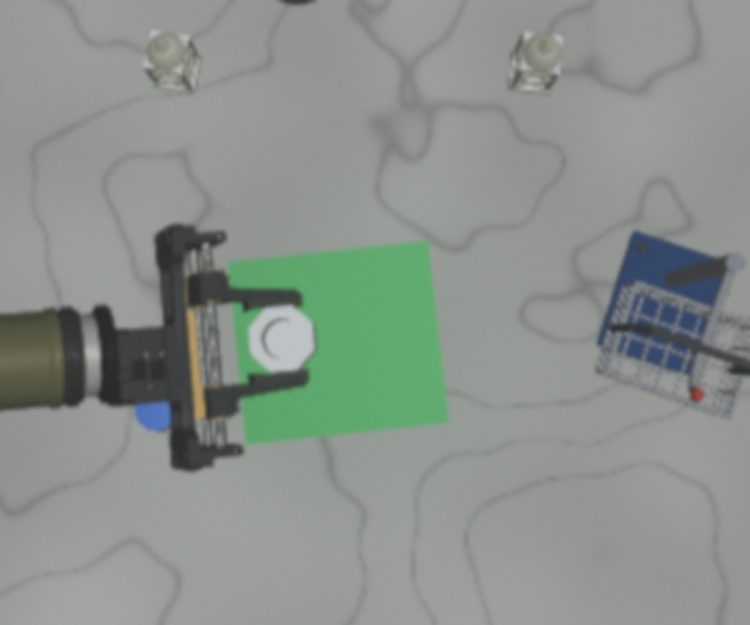

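```bash
python3 -m inch '[[-0.5,5,5,0,0,0],[-0.7,10,10,0,0,0],[-0.7,13,12,0,0,0],[-0.7,13,12,0,0,0],[-0.7,13,12,0,0,0],[-0.7,11,10,0,0,0],[-0.6,8.5,8.6,0,0,0],[0,0,0,0,0,0],[0,0,0,0,0,0],[0,0,0,0,0,0]]'
python3 - <<'E'
from fin import *
st();log();fin(-85,.165)
d=cam('side');crop(d,200,100,300,250,2.5,'s15')
d=cam('top');crop(d,200,150,300,250,2.5,'t15')
w=cam('wrist');crop(w,0,0,640,480,1,'w15')
import pickle;pickle.dump((d,w),open('c4.pkl','wb'))
E
```

```text
clock: 19.4
tool_pos: [0.4847, 0.0011, 0.1615]
eef_rot: [0.985, 0.042, -0.006, -0.169]
contact_force: [0.6, -0.1, -0.8]
opening: 0.561
19.4 [0.4847 0.0011 0.1615] [ 0.9847  0.0419 -0.0057 -0.1691] [ 0.6 -0.1 -0.8] op 49.4
q [-0.858  1.123  0.317  1.917  0.801  1.09  -1.273]
[[ 0.996  0.081 -0.025]
 [ 0.085 -0.939  0.333]
 [ 0.003 -0.334 -0.943]]
P [0.4854 0.0015 0.1587] rv [ 0.    -0.004 -0.001] shift now [0.7 0.6 2.8] goal axes [0.7 0.6 2.8]
bore dir world [-0.003  0.     1.   ] grasp [0.4832 0.0189 0.1679]
```

View pics/s15.png

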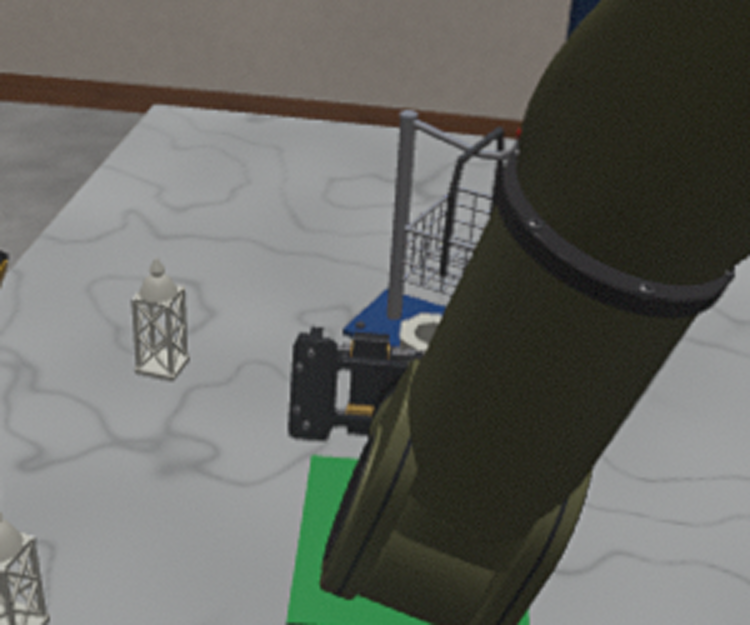

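View pics/t15.png

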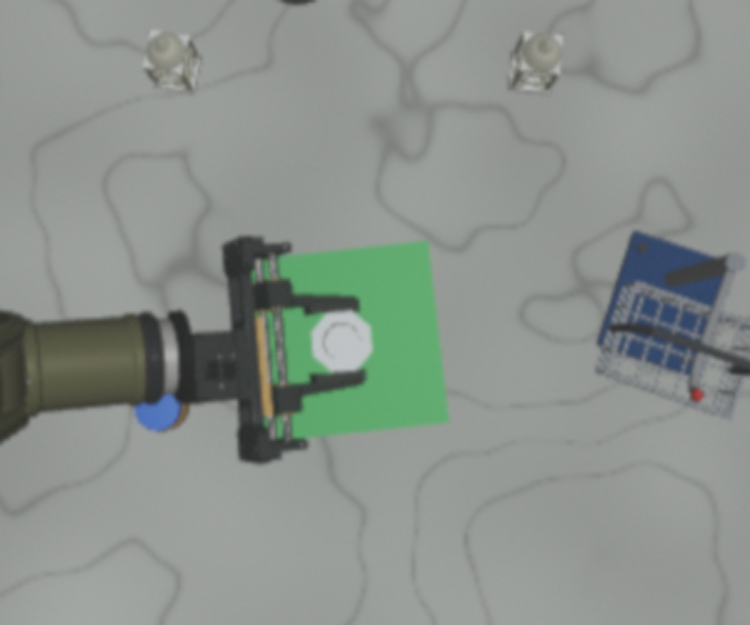

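View pics/w15.png

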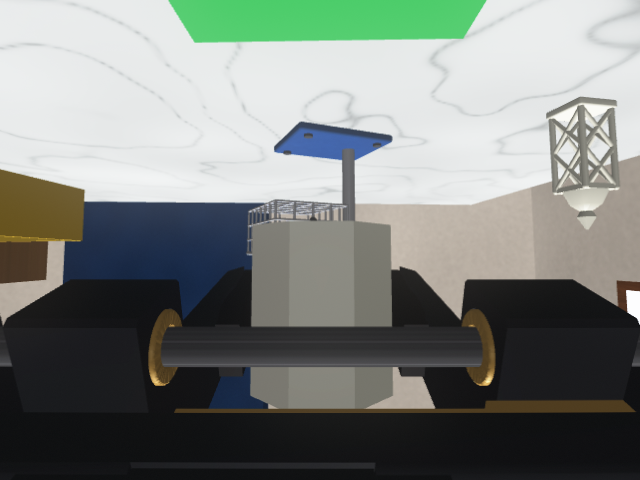

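Run:
```python
from fin import *
import pickle
d,w=pickle.load(open('c4.pkl','rb'))
print(atz(d,336.8,286.8,.198))
# plane fit of rim in top camera
pts=[]
for v in range(270,304):
    for u in range(320,354):
        p=atd(d,u,v)
        if .19<p[2]<.206: pts.append(p)
pts=np.array(pts);A=np.c_[pts[:,:2],np.ones(len(pts))];c=np.linalg.lstsq(A-0,pts[:,2],rcond=None)[0];print(len(pts),pts.mean(0),'slopes',c[:2])
print('bore floor',[atd(d,336,286)[2],atd(d,338,289)[2]])
st()
```

```text
[0.48066055 0.01253757 0.198     ]
303 [0.48274122 0.01410362 0.1972791 ] slopes [ 0.00089825 -0.02217653]
bore floor [np.float64(0.15853596593028763), np.float64(0.1568719771936764)]
19.55 [0.4849 0.0013 0.1615] [ 0.9847  0.0421 -0.0052 -0.1693] [-0.4 -1.3 -0.6] op 49.7
q [-0.858  1.122  0.317  1.917  0.801  1.09  -1.274]
[[ 0.996  0.081 -0.025]
 [ 0.085 -0.939  0.333]
 [ 0.004 -0.334 -0.943]]
```

```bash
python3 -m inch '[[0.8,-1.9,0.7,0,-0.002,0],[0.7,-1.9,0.6,0,-0.002,0],[0,0,0,0,0,0],[0,0,0,0,0,0],[0,0,0,0,0,0],[0,0,0,0,0,0],[0,0,0,0,0,0],[0,0,0,0,0,0],[0,0,0,0,0,0],[0,0,0,0,0,0],[0,0,0,0,0,0],[0,0,0,0,0,0]]'
python3 - <<'E'
from fin import *
fin(-85,.165)
print(np.abs(r.get_state()['qd']).max())
d=cam('top')
pts=np.array([p for v in range(268,304) for u in range(318,354) for p in [atd(d,u,v)] if .19<p[2]<.206])
A=np.c_[pts[:,:2],np.ones(len(pts))];print(pts.mean(0),np.linalg.lstsq(A,pts[:,2],rcond=None)[0][:2])
crop(d,400,200,130,130,5,'t16')
E
```

```text
clock: 20.55
tool_pos: [0.4857, 0.0049, 0.1611]
eef_rot: [0.985, 0.042, -0.008, -0.169]
contact_force: [-0.8, 0.5, -0.9]
opening: 0.564
P [0.4854 0.0015 0.1587] rv [ 0.001  0.    -0.002] shift now [-0.6  4.   1.2] goal axes [-0.6  4.   1.2]
bore dir world [6.0e-04 1.2e-03 1.0e+00] grasp [0.4842 0.0227 0.1674]
0.0027989774127649175
[0.48423584 0.01838103 0.19627764] [-0.01270835 -0.01420093]
```

View pics/t16.png

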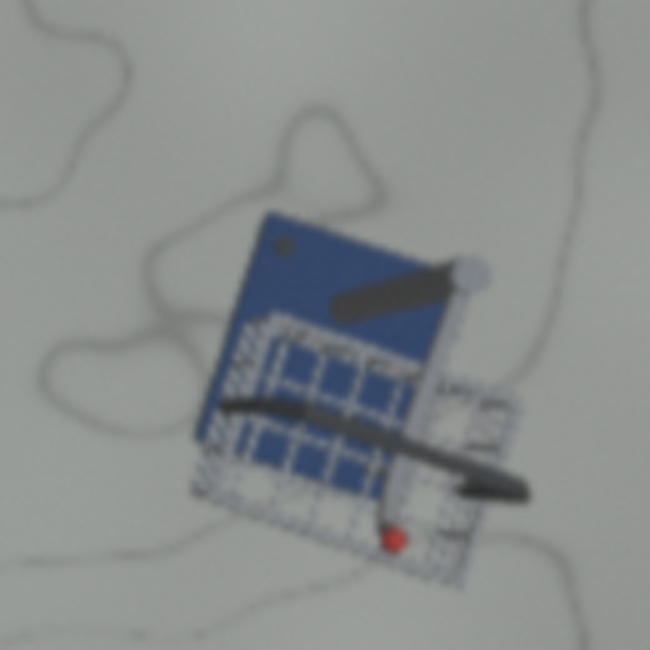

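Basket hangs still on the hook. The cap is centred over the mat with its bore up and the arm is at rest, so I'm handing in.

Run:
```python
from h import *
print(r.finish_job()); st()
```

```text
the job is handed in; nothing more can be done
None
the job is handed in; nothing more can be done
```

I hung the basket by its handle on the hook of the blue-based stand and let go of it there. I then picked up the cap, turned it bore up, and handed in at about 20.6 s with it still held over the mat.

**Basket:** The last top and side pictures show the handle bar lying across the rod between the tube and the red tip, with the gripper clear of it.

**Cap end:** The side camera showed the bore opening at the outer end of the cap (ahead and to the left), and the wrist camera showed the other end closed. After the turn, the top camera's depth reading found a floor about 40 mm below the rim, as expected for the bore.

**Cap position:** By the top camera the cap is at (0.484, 0.018), and I measured the mat centre at (0.484, 0.019). The cap's underside is about 13 cm above the mat. It sits in the same place in the wrist picture as when first gripped, so it did not slip.

**Cap tilt, where two checks disagree:** From the wrist pose, the bore is within about 0.1° of vertical. A rough fit to the top camera's depth on the rim gave about 1°. I put that down to depth noise at the edges and did not correct for it.

**Other objects:** The jar and both pinnacles were not touched. The largest wrist force I read was about 6 N, when the handle met the hook.

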